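# Reassemble, load and close a tube roller mixer

### The job

Put the roller mixer back to work after cleaning: drop both lift-out rollers into the open slots of its end plates until both ends of each are fully home, and then lay every sample tube from the wire cradle level in the troughs between the rollers, at most two end to end in a trough and none stacked or riding up on the collars or end plates. Then close the clear cover all the way, and last swing the blue clasp down flat against its front; leave the bottle and the thermometer where they are.

Things in the scene. Friction and masses are not known exactly. Their poses are not given: they have to be found in the camera images.
- mixer: tube roller mixer, fixed: white housing x = -92 to 104, y = +-165 mm, top at z = 45. Origin under its middle on the bench, z up, y along its shafts, +x to the cover's hinge. End plates at y = +-142 to +-152, 87 high, side cheeks close outside them. Shaft axes at z = 72: driven shafts fixed at x = +-18 (dia 12, tyres as on the rollers), open places for two rollers at x = +-58. Nothing else stands above z = 87 but the cover
- slots_near (a point): middle of the axis of a roller seated in the near pair of slots (mixer x = -58, y = 0, z = 72), axes as the mixer's. One slot in either end plate, open at the top: 13 wide, mouth flared to 25 at z = 87, bottom at z = 67
- slots_far (a point): the same for the far pair of slots (mixer x = +58, y = 0, z = 72)
- trough_near (a point): middle of the near trough between the near roller and the near driven shaft, at the height of the axis of a tube lying on the tyres (mixer x = -38, y = 0, z = 92.7); axes as the mixer's. A trough takes two tubes end to end, centred about 64 to either side along y; between the tyres fingers can reach 12 below the tube axis
- trough_far (a point): the same for the far trough (mixer x = +38, y = 0, z = 92.7)
- cover (a joint): clear hinged hood, rad: 0 shut on the housing, 1.65 to 1.82 standing open at the far side. Hinge axis along y at mixer x = +112, z = 88. Stiff hinge: it stays where it is left; about 5 N at the front edge moves it. Shut it is 204 deep, 328 long, 30 high, its flat top at z = 118
- cover_front_edge (a point): middle of the edge between the cover's top and its front wall; moves with the cover; shut, it lies 204 in front of (-x) and 30 above the hinge axis. With the cover open it is the cover's highest part, and the outer face of the top looks away from the robot: it can be pushed shut from behind, near this edge, following the arc
- clasp (a joint): blue clasp lever hinged on the cover's front wall, rad: 0 hanging flat against the front, hooked on the keeper; 1.2 to 1.7 sticking out forward (mixer -x, when the cover is shut). Light friction holds it where it is left: 1 to 2 N at its tip moves it
- clasp_pin (a point): middle of the clasp's pin on the cover's front wall, along y; at mixer x = -98, z = 103 with the cover shut
- clasp_tip (a point): outer end of the clasp lever, 60 from the pin; lever 30 wide, 5 thick, with a lip standing 10 out at the tip. It swings about the pin: down and then in towards the mixer
- cradle: low steel wire cradle, fixed, 260 (x) x 130 (y) mm, origin under its middle. Two rows along its x, at y = +-41, each of two wires (dia 6, 24 apart, tops at z = 23) that carry up to two tubes end to end
- tube_1_mid (a point): centre of capped 50 ml sample tube 1, dia 32, 114 long, 50 g (blue cap); z runs along the tube to the cap. At the start it lies in the cradle, its axis 35 above the bench. Absent (None) in some starts
- tube_2_mid (a point): centre of capped 50 ml sample tube 2, dia 32, 114 long, 50 g (blue cap); z runs along the tube to the cap. At the start it lies in the cradle, its axis 35 above the bench. Absent (None) in some starts
- tube_3_mid (a point): centre of capped 50 ml sample tube 3, dia 32, 114 long, 50 g (orange cap); z runs along the tube to the cap. At the start it lies in the cradle, its axis 35 above the bench. Absent (None) in some starts
- tube_4_mid (a point): centre of capped 50 ml sample tube 4, dia 32, 114 long, 50 g (blue cap); z runs along the tube to the cap. At the start it lies in the cradle, its axis 35 above the bench. Absent (None) in some starts
- roller_1_mid (a point): centre of a lift-out roller, x along it. Shaft dia 12; four rubber tyres dia 26, 16 wide, at x = +-30, +-98 (bare shaft 44 long at the middle); blue hexagon collars 30 across flats at x = +-130 to +-138, 4 mm end play when seated; journals dia 10, x = +-138 to +-156. 0.18 kg. Lies on its collars, axis 15 above the bench; both rollers fit either slots, either way round
- roller_2_mid (a point): centre of a lift-out roller, x along it. Shaft dia 12; four rubber tyres dia 26, 16 wide, at x = +-30, +-98 (bare shaft 44 long at the middle); blue hexagon collars 30 across flats at x = +-130 to +-138, 4 mm end play when seated; journals dia 10, x = +-138 to +-156. 0.18 kg. Lies on its collars, axis 15 above the bench; both rollers fit either slots, either way round
- media_bottle: tall square one-litre plastic bottle 89 x 89 x 211 mm behind the mixer, to be left alone
- thermo_meter: dark grey hand thermometer 146 x 56 x 26 mm, to be left alone

How it is judged:
By the outcome, as a careful person would: the job done as asked, in the order asked, and still so for the second after the job is handed in, with the robot touching nothing.
Of tube_1, tube_2, tube_3, tube_4 only 2 to 4 are there at a start; the rules pass over those that are not, and their reading is None.
At some moment in a run one of roller_1, roller_2, tube_1, tube_2, tube_3, tube_4 may be knocked a few centimetres aside while the robot is not near it.
It also fails if it takes over 210 s, if anything falls off the work surface, if the arm or the gripper's body presses on something with over 40 N, if the wrist force passes 120 N, or if a joint passes its speed limit or range.

### The arm

A 6-joint arm with a two-finger parallel gripper is mounted at the origin on a cart in front of the work surface, level with it; the furniture and walls round the work are solid. World frame = base frame: x ahead of the robot, y to its left, z up, the work surface at z = 0. Lengths are in m, angles in degrees, forces in N, time in s.
With the tool pointing down it reaches from about 0.4 to 0.825 m from the base axis. Payload 7 kg.
Tool frame: the origin (TCP) lies at the very end of the fingers, on their centre line; the grasp point (between the pads) lies behind it (r.grasp_offset is the z of the grasp point in the tool frame, in m); z points along the fingers, y is the direction in which the jaws open and shut (so a half turn about z gives the same grasp; the last joint's range is limited). The gripper opens to 88 mm and grips with 3 to 60 N. Pads are 19 mm wide; open, the fingers measure 130 mm over their backs; the gripper's body (78 mm by 193 mm) begins 47 mm behind the grasp point.
Start: joints at [93.627, 20.546, 0.682, 0, -70.136, -16.507], TCP at [0.15, 0.658, 0.227] pointing down, gripper open.
Joint ranges: [-176.03, 176.03], [-82.01, 121.73], [-58.28, 71.71], [-173.87, 95.51], [-174.79, -0.11], [-173.66, 173.66]. Speed limits (degrees/s): [136.94, 136.94, 172.46, 180, 180, 180].

### API

Orientations are given as [roll, pitch, yaw] about the fixed x, y, z axes, in that order (R = Rz(yaw) Ry(pitch) Rx(roll)).
In Python, from plant import r gives the robot as it stands. The module is installed in compiled form; this text tells all that it offers.
- The arm moves only by the tool servo_tool, never from a script. Its argument "targets" is a list of rows, each an object of numbers: "dx", "dy", "dz": the shift along the world's x, y, z in cm; "spin": the turn about the world's z in rad; "grip": the opening in per cent of the stroke, from 0 (shut) to 100 (fully open). A call has exactly 10 rows; each row is the pose to reach, as a shift and turn from the pose commanded when the call began; what a row does not reach only later rows make up. A row lasts 1/12 s, in which the tool goes at most 41.7 mm and 7.16 degrees, less where a joint would pass 70% of its speed; a pose out of reach is approached as far as the arm can. A call with a gripper value outside its range is refused whole. The fingers move at their own pace and stop on an object; "squeeze" is the grip in N (left out, the last holds). Time passes only in rows, so rows that repeat a pose let the fingers close, or fill a call up. It gives the time, the measured TCP pose, the force and the opening at its end, in the units of the state.
- r.get_state(): the state, without advancing time (a new reading comes with each control period).
- r.capture(name): name is "scene" or "top" or "wrist"; returns the picture (400x640x3 uint8, blue, green, red); there is no depth.
- r.get_calibration(name): a dict with "K" (3x3 intrinsics, pixels), "extrinsics" (4x4, takes a point from camera to world coordinates). Camera axes: x right, y down, z forward; pixel columns grow to the right and rows downward; lengths in m; the calibration is good to about 2 mm. A picture is of the moment at which its call begins: read the wrist's pose just before it. get_calibration takes no time and is no camera call; for the wrist camera it gives the pose at the moment of the call.
- r.close_job(): hands the job in, once; it reports no verdict.
Trained networks look in the newest picture that a camera, given by its name, has taken for a name from the list of things; names that differ only in an ending like _2 or _b are one class to them, and where a whole thing is asked for, a point or a joint stands for the part that bears it (a point fixed in the world has none). Each returns a list of dicts, best first, with "p" (0 to 1); they miss things now and then, are a little off and sometimes report something else, mostly with a low value. They report only what shows in the picture. A call takes as long as a camera call.
- r.cut_out(name, camera): "mask" (400x640 bool, what is visible of it) and "extent" ([left, top, right, bottom] in pixels, round what is visible of it).
The state is a dict: "time_s": time; "joints": joint angles; "qd": joint speeds; "joint_torque": joint torques, N m; "tcp_pos": TCP position; "eef_rot": TCP orientation; "contact_force": force on the tool from outside, world axes, zero at the start; "moment": the same for the moment, N m; "gripper_width": finger opening in m.
Only numpy, scipy, OpenCV 4.12 (cv2) and the standard library are available. Lean on these libraries where they do the work, as an engineer would, in place of code of your own. Each camera call takes 0.05 s, during which the arm holds its last target. There are 200 camera calls.

## Working session

There is one attempt and no reset: what is moved stays moved. The work goes in short steps, Python scripts to look and compute and a tool call to move; the robot and the scene stay as the last step left them, time stands still between calls to the robot, and variables do not carry over. Pictures are saved under pics/ and viewed, about 12 in all and at most 16, crops included, and the job is handed in when it is done.

Besides the shell and the picture viewer there is one more tool, called after "Call:" by a JSON object that holds its "method" and its "body". servo_tool: Moves the arm, as the interface text tells. Its arguments: {"type":"object","properties":{"targets":{"type":"array"},"squeeze":{"type":"number"}},"required":["targets"]}

```bash
mkdir -p pics; ls
python3 - <<'E'
from plant import r
import cv2,numpy as np
s=r.get_state();print(s)
for n in("scene","top","wrist"):
    im=r.capture(n);cv2.imwrite(f"pics/{n}0.png",im)
    c=r.get_calibration(n);print(n,np.round(c["K"],1).tolist(),np.round(c["extrinsics"],4).tolist())
print(r.grasp_offset)
E
```

```text
pics
{'time_s': 0.0, 'joints': array([ 9.36266582e+01,  2.05916508e+01,  6.32821661e-01, -2.12914451e-02,
       -7.01351014e+01, -1.65047657e+01]), 'qd': array([ 0.10329081,  0.13329318, -0.01751088, -0.08014189,  0.06790069,
        0.0091344 ]), 'joint_torque': array([-2.90268881e-04, -5.82716775e+01,  2.93048126e+01,  6.99684799e+00,
        6.86174812e-03, -1.63386785e-04]), 'tcp_pos': array([0.15037729, 0.65752597, 0.22560933]), 'eef_rot': array([ 1.79904253e+02, -7.49749788e-03, -1.28853525e+01]), 'contact_force': array([ 0.19478656, -0.37224439,  0.76311716]), 'moment': array([0.02989067, 0.01465629, 0.01124966]), 'gripper_width': 0.0877937625686117}
scene [[443.7, 0.0, 320.3], [0.0, 443.7, 202.1], [0.0, 0.0, 1.0]] [[0.6807, -0.5126, 0.5234, -0.1046], [-0.7325, -0.4639, 0.4983, -0.6592], [-0.0126, -0.7225, -0.6912, 1.0253], [0.0, 0.0, 0.0, 1.0]]
top [[485.4, 0.0, 319.0], [0.0, 485.4, 195.5], [0.0, 0.0, 1.0]] [[0.027, -0.9911, 0.1302, 0.3689], [-0.9996, -0.0281, -0.0068, 0.0073], [0.0104, -0.13, -0.9915, 1.6635], [0.0, 0.0, 0.0, 1.0]]
wrist [[287.1, 0.0, 321.2], [0.0, 287.1, 200.7], [0.0, 0.0, 1.0]] [[-0.2229, -0.9401, -0.258, 0.2203], [-0.9748, 0.2156, 0.0566, 0.6432], [0.0024, 0.2641, -0.9645, 0.3841], [0.0, 0.0, 0.0, 1.0]]
-0.0188
```

View pics/top0.png

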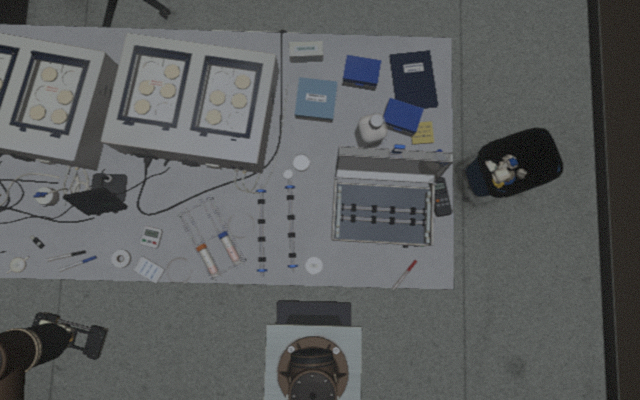

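View pics/scene0.png

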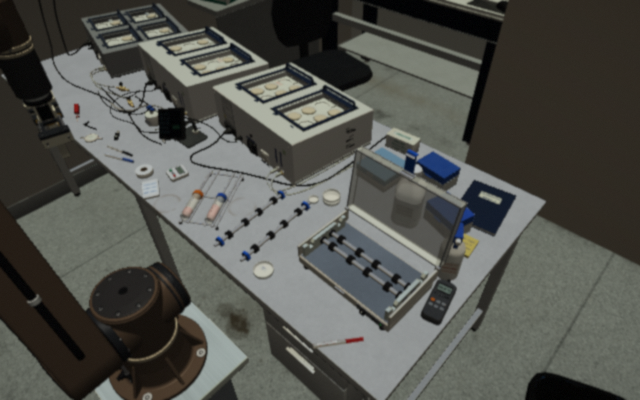

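The top view shows the mixer at about (383,212) with its cover open behind it. The rollers stand at u≈262 and 292, the cradle is at (212,240) with two tubes (orange and blue), and the bottle and thermometer are near the mixer.

```bash
cat > h.py <<'E'
from plant import r
import cv2,numpy as np
def cal(n):
    c=r.get_calibration(n);return np.array(c["K"]),np.array(c["extrinsics"])
def ray(n,uv,z,c=None):
    K,E=c or cal(n)
    uv=np.atleast_2d(np.array(uv,float));d=np.c_[uv,np.ones(len(uv))]@np.linalg.inv(K).T@E[:3,:3].T
    o=E[:3,3];return o+d*((z-o[2])/d[:,2])[:,None]
def proj(n,P,c=None):
    K,E=c or cal(n);P=np.atleast_2d(P)
    q=(P-E[:3,3])@E[:3,:3]@K.T;return q[:,:2]/q[:,2:]
def axis(mask):
    p=np.argwhere(mask)[:,::-1].astype(float);m=p.mean(0)
    w,v=np.linalg.eigh(np.cov((p-m).T));d=v[:,1];t=(p-m)@d
    return m+d*t.min(),m+d*t.max()
E
python3 - <<'E'
from h import *
im=r.capture("top")
cv2.imwrite("pics/topc.png",cv2.resize(im[130:290,170:470],(800,427),interpolation=cv2.INTER_CUBIC))
for n,z in(("roller_1_mid",.015),("tube_1_mid",.035),("cradle",.023),("mixer",.045)):
    for d in r.cut_out(n,"top"):
        a,b=axis(d["mask"]);w=ray("top",[a,b],z)
        print(n,round(d["p"],2),np.round(d["extent"]),d["mask"].sum(),"ends",np.round(w[:,:2],4).tolist(),"mid",np.round(w.mean(0)[:2],4),"len",round(np.linalg.norm(w[1]-w[0]),3))
        if n=="mixer" or n=="cradle":
            cs,_=cv2.findContours(d["mask"].astype(np.uint8),0,1);q=cv2.minAreaRect(max(cs,key=len));print(np.round(ray("top",cv2.boxPoints(q),z)[:,:2],4).tolist())
r.capture("scene")
for n,z in(("tube_1_mid",.035),("roller_1_mid",.015)):
    for d in r.cut_out(n,"scene"):
        a,b=axis(d["mask"]);w=ray("scene",[a,b],z)
        print("scene",n,round(d["p"],2),np.round(d["extent"]),np.round(w[:,:2],4).tolist(),np.round(w.mean(0)[:2],4),round(np.linalg.norm(w[1]-w[0]),3))
E
```

```text
roller_1_mid 0.97 [258. 190. 263. 277.] 405 ends [[0.6126, 0.1954], [0.3147, 0.1795]] mid [0.4637 0.1875] len 0.298
tube_1_mid 0.68 [177. 199. 248. 281.] 208 ends [[0.5395, 0.4354], [0.3477, 0.2445]] mid [0.4436 0.34  ] len 0.271
cradle 0.83 [178. 196. 246. 283.] 357 ends [[0.4884, 0.257], [0.467, 0.4624]] mid [0.4777 0.3597] len 0.207
[[0.5057, 0.3723], [0.5265, 0.3342], [0.4372, 0.2844], [0.4167, 0.3223]]
mixer 0.96 [333. 143. 454. 249.] 9547 ends [[0.6941, -0.4717], [0.4983, -0.0255]] mid [ 0.5962 -0.2486] len 0.487
[[0.4349, -0.0395], [0.7798, -0.0656], [0.7513, -0.4577], [0.4075, -0.421]]
scene tube_1_mid 0.86 [205. 195. 225. 222.] [[0.4615, 0.3211], [0.3433, 0.2515]] [0.4024 0.2863] 0.137
scene tube_1_mid 0.68 [217. 191. 285. 249.] [[0.6048, 0.1754], [0.3009, 0.1603]] [0.4529 0.1678] 0.304
scene tube_1_mid 0.17 [298. 147. 470. 329.] [[1.0689, -0.0585], [0.3906, -0.2811]] [ 0.7298 -0.1698] 0.714
scene roller_1_mid 0.58 [219. 190. 282. 247.] [[0.6138, 0.1923], [0.3114, 0.1761]] [0.4626 0.1842] 0.303
```

View pics/topc.png

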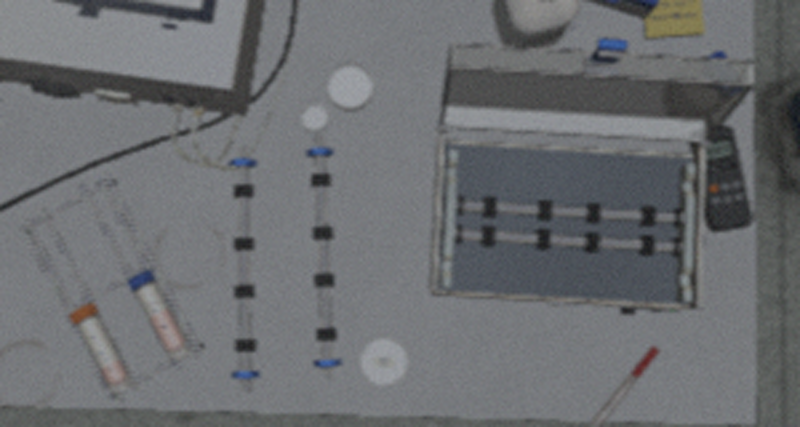

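Only two tubes are in the cradle: orange at crop (100,347) and blue at crop (158,315). The rollers lie along world x at crop u≈245 and 323. The wrist picture should show how the gripper body sits.

View pics/wrist0.png

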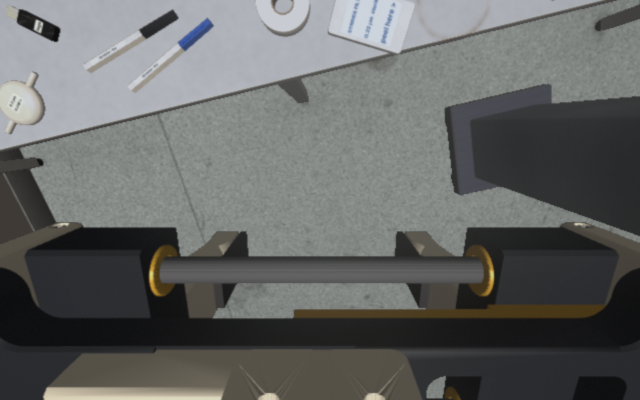

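Run:
```python
from h import *
f=lambda L:np.array(L)/2.6667+[170,130]
for n,L,z in(("A",[(244,190),(245,243),(245,291),(245,345)],.02),("B",[(320,180),(323,232),(324,279),(326,334)],.02),("far",[(489,207),(545,210),(593,213),(648,216)],.078),("near",[(488,236),(544,239),(592,241),(647,246)],.078),("tubeO",[(84,313),(120,386)],.04),("tubeB",[(141,278),(180,352)],.04)):
    w=ray("top",f(L),z)[:,:2];m=w.mean(0);d=w[-1]-w[0];print(n,np.round(m,4),"len",round(np.hypot(*d),4),"ang",round(np.degrees(np.arctan2(d[1],d[0])),1))
```

```text
A [0.4613 0.1862] len 0.1963 ang -177.2
B [0.478  0.0873] len 0.1957 ang -175.8
far [ 0.5373 -0.216 ] len 0.1964 ang -91.6
near [ 0.5014 -0.2151] len 0.1958 ang -92.0
tubeO [0.3532 0.3565] len 0.1014 ang -150.7
tubeB [0.3977 0.2863] len 0.1047 ang -149.5
```

The wrist view shows the long side of the gripper body along the jaw direction, horizontal in the image. That makes clearance to the open cover at the far slot critical, so I'll measure the cover angle next.

Run:
```python
from h import *
f=lambda L:np.array(L)/2.6667+[170,130]
o=np.array([.5193,-.2156]);a=np.radians(-1.8);R=np.array([[np.cos(a),-np.sin(a)],[np.sin(a),np.cos(a)]])
im=r.capture("top")
cv2.imwrite("pics/topd.png",cv2.resize(im[135:255,325:465],(800,686),interpolation=cv2.INTER_CUBIC)[:600])
w=ray("top",f([(450,45),(602,54),(752,63)]),.284)[:,:2];print("outer edge mixer coords",np.round((w-o)@R,4).tolist())
for th in(1.65,1.7,1.75,1.8):
    P=[]
    for b in(.03,0):
      for y in(.164,-.164):
        m=np.array([.112-.204*np.cos(th)+b*np.sin(th),y]);P.append([*(o+R@m),.088+.204*np.sin(th)+b*np.cos(th)])
    print(th,"top",np.round(proj("top",P),1).tolist(),"scene",np.round(proj("scene",P),1).tolist())
im=r.capture("scene");cv2.imwrite("pics/scened.png",cv2.resize(im[130:300,290:490],(706,600),interpolation=cv2.INTER_CUBIC))
```

```text
outer edge mixer coords [[0.1697, 0.1654], [0.1697, -0.0006], [0.1697, -0.1645]]
1.65 top [[339.1, 150.4], [452.2, 157.2], [338.6, 160.4], [452.2, 167.2]] scene [[358.0, 147.3], [462.3, 204.8], [350.7, 151.3], [455.6, 210.5]]
1.7 top [[339.2, 147.3], [452.0, 154.0], [338.8, 157.0], [452.2, 163.8]] scene [[360.3, 146.4], [464.3, 203.5], [353.2, 150.0], [457.8, 208.6]]
1.75 top [[339.4, 144.2], [451.8, 150.9], [338.9, 153.7], [452.1, 160.5]] scene [[362.6, 145.8], [466.3, 202.4], [355.6, 148.9], [460.0, 206.9]]
1.8 top [[339.5, 141.2], [451.5, 147.9], [339.1, 150.5], [452.0, 157.2]] scene [[364.8, 145.3], [468.1, 201.4], [358.0, 147.9], [462.2, 205.5]]
```

View pics/scened.png

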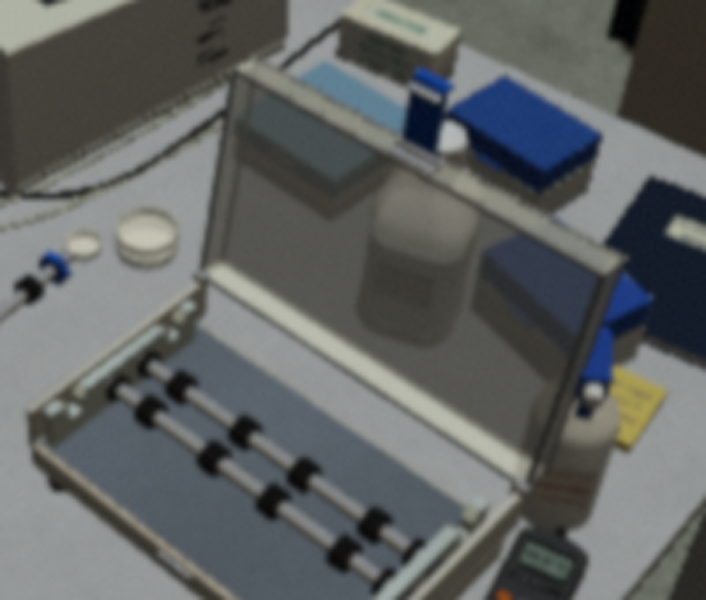

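The cover's top edge projects to match θ≈1.71, and the bottle stands right behind the cover. A grasp across the far roller would put the 193 mm body into the cover. Instead I'll grip each roller lengthwise over its two inner tyres (76 mm over the outer faces), with the jaws along the roller axis. Next I move to look at the rollers.

Call:
{"method": "servo_tool", "body": {"targets": [{"dx": 4,"dy": -4,"dz": 2.3,"spin": -0.12},{"dx": 8,"dy": -8,"dz": 2.3,"spin": -0.24},{"dx": 11,"dy": -12,"dz": 2.3,"spin": -0.36},{"dx": 14,"dy": -15,"dz": 2.3,"spin": -0.48},{"dx": 16,"dy": -19,"dz": 2.3,"spin": -0.6},{"dx": 18,"dy": -22,"dz": 2.3,"spin": -0.7},{"dx": 20,"dy": -26,"dz": 2.3,"spin": -0.8},{"dx": 22,"dy": -29,"dz": 2.3,"spin": -0.9},{"dx": 24,"dy": -33,"dz": 2.3,"spin": -1.0},{"dx": 26,"dy": -36,"dz": 2.3,"spin": -1.1}]}}

```text
validation failed for argument at $.ta...
```

Call:
{"method": "servo_tool", "body": {"targets": [{"dx": 1.5,"dy": -4,"spin": -0.1},{"dx": 3,"dy": -8,"spin": -0.193},{"dx": 4.5,"dy": -12,"spin": -0.193},{"dx": 6,"dy": -15.8,"spin": -0.193},{"dx": 6,"dy": -15.8,"spin": -0.193},{"dx": 6,"dy": -15.8,"spin": -0.193},{"dx": 6,"dy": -15.8,"spin": -0.193},{"dx": 6,"dy": -15.8,"spin": -0.193},{"dx": 6,"dy": -15.8,"spin": -0.193},{"dx": 6,"dy": -15.8,"spin": -0.193}]}}

```text
validation failed for argument at $.ta...
```

```bash
cat >> h.py <<'E'
def dark(n,th=60,amin=30,amax=6000):
    im=r.capture(n);c=cal(n)
    m=(im.max(2)<th).astype(np.uint8);k,l,s,ce=cv2.connectedComponentsWithStats(m)
    return im,c,[(ce[i],s[i,4]) for i in range(1,k) if amin<s[i,4]<amax]
E
python3 - <<'E'
from h import *
s=r.get_state();print(s["time_s"],s["tcp_pos"],s["eef_rot"])
im,c,b=dark("wrist");cv2.imwrite("pics/w1.png",im)
for ce,a in b:
    w=ray("wrist",[ce],.02,c)[0];print(np.round(ce,1),a,np.round(w[:2],4))
for d in r.cut_out("roller_1_mid","wrist"):
    a_,b_=axis(d["mask"]);w=ray("wrist",[a_,b_],.015,c);print(round(d["p"],2),np.round(w,4).tolist(),w.mean(0).round(4))
E
```

```text
0.65 [0.15046972 0.65797305 0.22655825] [ 1.79999811e+02  3.07172124e-03 -1.28819450e+01]
[39.9 25.4] 509 [0.3933 0.9286]
[159.4  24.3] 359 [0.3644 0.797 ]
[598.9  25.8] 48 [0.2526 0.3136]
[451.9 149.3] 400 [0.1515 0.4901]
[ 11.3 154.7] 224 [0.2685 1.0325]
[ 40.3 161.3] 39 [0.2528 1.0008]
[ 31.6 197.2] 1373 [0.2121 1.0342]
[226.2 291.8] 215 [0.0206 0.829 ]
[415.6 291.2] 204 [-0.0396  0.5625]
```

View pics/w1.png

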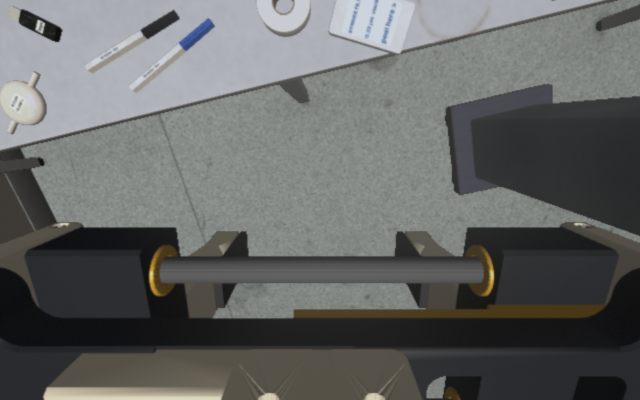

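The move was refused (every row needs all the keys), so the arm is still at the start pose. The picture repeats the earlier wrist view.

Call:
{"method": "servo_tool", "body": {"targets": [{"dx": 4,"dy": -4,"dz": 2.3,"spin": -0.12,"grip": 100},{"dx": 8,"dy": -8,"dz": 2.3,"spin": -0.24,"grip": 100},{"dx": 11,"dy": -12,"dz": 2.3,"spin": -0.36,"grip": 100},{"dx": 14,"dy": -15,"dz": 2.3,"spin": -0.48,"grip": 100},{"dx": 16,"dy": -19,"dz": 2.3,"spin": -0.6,"grip": 100},{"dx": 18,"dy": -22,"dz": 2.3,"spin": -0.7,"grip": 100},{"dx": 20,"dy": -26,"dz": 2.3,"spin": -0.8,"grip": 100},{"dx": 22,"dy": -29,"dz": 2.3,"spin": -0.9,"grip": 100},{"dx": 24,"dy": -33,"dz": 2.3,"spin": -1.0,"grip": 100},{"dx": 26,"dy": -36,"dz": 2.3,"spin": -1.1,"grip": 100}]}}

```text
time_s: 1.58
tcp_pos: [0.3938, 0.3243, 0.25]
eef_rot: [-180.0, 0.0, -76.2]
contact_force: [0.9, 0.5, -0.2]
gripper_width: 0.0877
```

Call:
{"method": "servo_tool", "body": {"targets": [{"dx": 1.5,"dy": -4,"dz": 0,"spin": -0.1,"grip": 100},{"dx": 3,"dy": -8,"dz": 0,"spin": -0.193,"grip": 100},{"dx": 4.5,"dy": -12,"dz": 0,"spin": -0.193,"grip": 100},{"dx": 6,"dy": -15.8,"dz": 0,"spin": -0.193,"grip": 100},{"dx": 6,"dy": -15.8,"dz": 0,"spin": -0.193,"grip": 100},{"dx": 6,"dy": -15.8,"dz": 0,"spin": -0.193,"grip": 100},{"dx": 6,"dy": -15.8,"dz": 0,"spin": -0.193,"grip": 100},{"dx": 6,"dy": -15.8,"dz": 0,"spin": -0.193,"grip": 100},{"dx": 6,"dy": -15.8,"dz": 0,"spin": -0.193,"grip": 100},{"dx": 6,"dy": -15.8,"dz": 0,"spin": -0.193,"grip": 100}]}}

```text
time_s: 2.42
tcp_pos: [0.4531, 0.1694, 0.2495]
eef_rot: [180.0, 0.0, -86.9]
contact_force: [-0.1, -0.8, 0.9]
gripper_width: 0.0877
```

```bash
cat > look.py <<'E'
from h import *
import sys
s=r.get_state();print(s["time_s"],s["tcp_pos"].round(4),s["eef_rot"].round(2),s["joints"].round(0),s["contact_force"].round(1))
im,c,b=dark("wrist");cv2.imwrite(f"pics/{sys.argv[1]}.png",im);z=float(sys.argv[2])
for ce,a in b:
    w=ray("wrist",[ce],z,c)[0];print(np.round(ce,1),a,np.round(w[:2],4))
if len(sys.argv)>3:
  for d in r.cut_out(sys.argv[3],"wrist"):
    a_,b_=axis(d["mask"]);w=ray("wrist",[a_,b_],float(sys.argv[4]),c);e=w[1]-w[0];print(round(d["p"],2),np.round(w[:,:2],4).tolist(),w.mean(0).round(4),"len",np.hypot(*e[:2]).round(3),"ang",np.degrees(np.arctan2(e[1],e[0])).round(1))
E
python3 look.py w2 .02 roller_1_mid .015
```

```text
2.4167 [0.4531 0.1694 0.2495] [180.     0.   -86.86] [ 44.   1. -21.  -0. -68. -41.] [-0.1 -0.8  0.9]
[599.   76.4] 1065 [0.1132 0.0249]
[635.1  12.8] 93 [ 0.092  -0.0464]
[631.5  79.7] 1007 [0.0712 0.0264]
[228.8 113.5] 210 [0.5772 0.095 ]
[ 86.5 147.1] 656 [0.7676 0.1483]
[243.  187.4] 172 [0.5605 0.192 ]
[184.3 211.5] 168 [0.6439 0.2314]
[198.2 240.7] 44 [0.6268 0.275 ]
[419.1 293. ] 344 [0.2935 0.3433]
0.7 [[0.3046, 0.1792], [0.6177, 0.1962]] [0.4612 0.1877 0.015 ] len 0.314 ang 3.1
0.22 [[0.3353, 0.264], [0.5708, 0.3899]] [0.4531 0.3269 0.015 ] len 0.267 ang 28.1
```

View pics/w2.png

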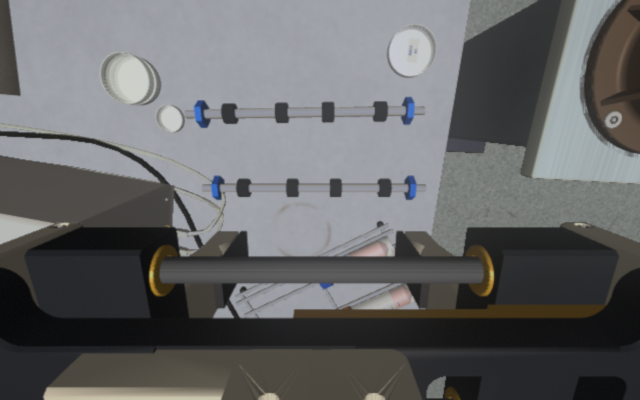

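The wrist view shows roller B at v≈112 (tyres at u 229, 282, 328, 381) and roller A at v≈187. The network's roller A is 0.314 long, which fits. I'll get B's tyres exactly.

```bash
cat > tyres.py <<'E'
from h import *
# tyres of a roller lying near a guessed world line: mid (x,y), angle deg, axis height z
def tyres(cam,mid,ang,z,save=None,r_=.02,cap=True):
    im=r.capture(cam);c=cal(cam);u=np.array([np.cos(np.radians(ang)),np.sin(np.radians(ang)),0])
    if save:cv2.imwrite(save,im)
    g=im.max(2);out=[]
    for t in(-.098,-.03,.03,.098):
        p=np.array([*mid,z])+u*t;q=proj(cam,p,c)[0];k=np.linalg.norm(proj(cam,p+u*r_,c)[0]-q)
        x0,y0=(q-k).astype(int);x1,y1=(q+k).astype(int)+1;w=g[max(y0,0):y1,max(x0,0):x1]
        if w.size==0:continue
        n,l,s,ce=cv2.connectedComponentsWithStats((w<75).astype(np.uint8))
        if n<2:continue
        i=1+np.argmax(s[1:,4]);out.append((t,ray(cam,[ce[i]+[max(x0,0),max(y0,0)]],z+.003,c)[0][:2],s[i,4]))
    P=np.array([o[1] for o in out]);T=np.array([o[0] for o in out])
    A=np.c_[np.ones(len(T)),T];C=np.linalg.lstsq(A,P,rcond=None)[0]
    print("n",len(T),"areas",[int(o[2]) for o in out],"mid",C[0].round(4),"scale",np.hypot(*C[1]).round(3),"ang",np.degrees(np.arctan2(C[1,1],C[1,0])).round(2),"res mm",(1e3*np.abs(A@C-P).max()).round(1))
E
python3 - <<'E'
from tyres import *
for cam in("wrist","top","scene"):
  tyres(cam,(.478,.0873),4.2,.015);tyres(cam,(.4612,.1877),3.0,.015)
E
```

```text
n 4 areas [223, 198, 215, 248] mid [0.4799 0.0879] scale 1.003 ang 4.08 res mm 0.1
n 4 areas [191, 169, 178, 199] mid [0.4631 0.1874] scale 1.003 ang 3.12 res mm 0.2
n 4 areas [27, 27, 29, 30] mid [0.4792 0.0885] scale 1.0 ang 4.01 res mm 0.5
n 4 areas [108, 76, 80, 105] mid [0.4655 0.1901] scale 0.998 ang 1.85 res mm 4.8
n 4 areas [43, 40, 37, 35] mid [0.4813 0.0833] scale 0.998 ang 3.83 res mm 0.6
n 4 areas [40, 35, 33, 30] mid [0.4644 0.1833] scale 1.004 ang 3.31 res mm 0.6
```

Call:
{"method": "servo_tool", "body": {"targets": [{"dx": 1.3,"dy": -4,"dz": 0,"spin": 0.016,"grip": 100},{"dx": 2.7,"dy": -8.15,"dz": -2,"spin": 0.016,"grip": 100},{"dx": 2.7,"dy": -8.15,"dz": -6,"spin": 0.016,"grip": 100},{"dx": 2.7,"dy": -8.15,"dz": -10,"spin": 0.016,"grip": 100},{"dx": 2.7,"dy": -8.15,"dz": -14,"spin": 0.016,"grip": 100},{"dx": 2.7,"dy": -8.15,"dz": -16,"spin": 0.016,"grip": 100},{"dx": 2.7,"dy": -8.15,"dz": -17,"spin": 0.016,"grip": 100},{"dx": 2.7,"dy": -8.15,"dz": -18,"spin": 0.016,"grip": 100},{"dx": 2.7,"dy": -8.15,"dz": -18,"spin": 0.016,"grip": 100},{"dx": 2.7,"dy": -8.15,"dz": -18,"spin": 0.016,"grip": 100}]}}

```text
time_s: 3.65
tcp_pos: [0.4802, 0.0866, 0.0693]
eef_rot: [179.9, -0.0, -86.0]
contact_force: [-0.0, -0.3, 1.2]
gripper_width: 0.0875
```

Run:
```python
from tyres import *
s=r.get_state();print(s["time_s"],s["tcp_pos"].round(4),s["eef_rot"].round(2))
tyres("wrist",(.4798,.088),4.1,.015,"pics/w3.png");tyres("top",(.4798,.088),4.1,.015)
```

```text
3.65 [0.4802 0.0866 0.0693] [ 1.7994e+02 -4.0000e-02 -8.6050e+01]
n 4 areas [808, 677, 692, 830] mid [0.4805 0.0878] scale 1.009 ang 4.09 res mm 0.1
n 4 areas [95, 77, 160, 72] mid [0.479  0.0892] scale 0.934 ang 5.91 res mm 8.9
```

Call:
{"method": "servo_tool", "body": {"targets": [{"dx": 0.02,"dy": 0.12,"dz": -2,"spin": 0.002,"grip": 100},{"dx": 0.02,"dy": 0.12,"dz": -4,"spin": 0.002,"grip": 100},{"dx": 0.02,"dy": 0.12,"dz": -4.68,"spin": 0.002,"grip": 100},{"dx": 0.02,"dy": 0.12,"dz": -4.68,"spin": 0.002,"grip": 100},{"dx": 0.02,"dy": 0.12,"dz": -4.68,"spin": 0.002,"grip": 95},{"dx": 0.02,"dy": 0.12,"dz": -4.68,"spin": 0.002,"grip": 90},{"dx": 0.02,"dy": 0.12,"dz": -4.68,"spin": 0.002,"grip": 80},{"dx": 0.02,"dy": 0.12,"dz": -4.68,"spin": 0.002,"grip": 75},{"dx": 0.02,"dy": 0.12,"dz": -4.68,"spin": 0.002,"grip": 70},{"dx": 0.02,"dy": 0.12,"dz": -4.68,"spin": 0.002,"grip": 70}], "squeeze": 30}}

```text
time_s: 4.58
tcp_pos: [0.4807, 0.0881, 0.0236]
eef_rot: [-180.0, 0.0, -85.9]
contact_force: [-3.9, -0.1, 7.1]
gripper_width: 0.0754
```

Call:
{"method": "servo_tool", "body": {"targets": [{"dx": 0,"dy": 0,"dz": 1,"spin": 0,"grip": 70},{"dx": 0,"dy": 0,"dz": 3,"spin": 0,"grip": 70},{"dx": 0,"dy": 0,"dz": 5,"spin": 0,"grip": 70},{"dx": 0,"dy": 0,"dz": 7,"spin": 0,"grip": 70},{"dx": 0,"dy": 0,"dz": 9,"spin": 0,"grip": 70},{"dx": 0,"dy": 0,"dz": 11,"spin": 0,"grip": 70},{"dx": 0,"dy": 0,"dz": 13,"spin": 0,"grip": 70},{"dx": 0,"dy": 0,"dz": 14,"spin": 0,"grip": 70},{"dx": 0,"dy": 0,"dz": 14,"spin": 0,"grip": 70},{"dx": 0,"dy": 0,"dz": 14,"spin": 0,"grip": 70}]}}

```text
time_s: 5.42
tcp_pos: [0.4804, 0.088, 0.1625]
eef_rot: [-180.0, 0.0, -85.9]
contact_force: [0.1, 0.6, -2.0]
gripper_width: 0.0751
```

Run:
```python
from h import *
s=r.get_state();print(s["time_s"],s["tcp_pos"].round(4),s["contact_force"].round(1),s["moment"].round(2),s["gripper_width"])
a=r.capture("wrist");b=r.capture("scene")
cv2.imwrite("pics/m1.png",np.vstack([a[:280],cv2.resize(b[130:290,160:480],(640,320))]))
```

```text
5.4167 [0.4804 0.088  0.1625] [ 0.1  0.6 -2. ] [ 0.03 -0.05 -0.04] 0.07509336607662291
```

View pics/m1.png

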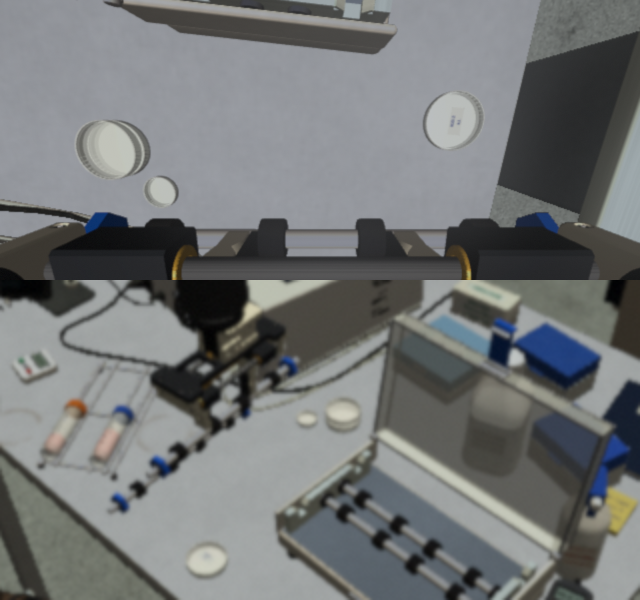

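The roller is held level: −2 N on the wrist, 75 mm width, and the collars sit symmetric at the sides of the view. Next I turn it, then carry it over to the mixer.

Call:
{"method": "servo_tool", "body": {"targets": [{"dx": 0,"dy": 0,"dz": 1,"spin": -0.1,"grip": 70},{"dx": 0,"dy": 0,"dz": 2,"spin": -0.22,"grip": 70},{"dx": 0,"dy": 0,"dz": 3,"spin": -0.34,"grip": 70},{"dx": 0,"dy": 0,"dz": 4,"spin": -0.46,"grip": 70},{"dx": 0,"dy": -1,"dz": 5,"spin": -0.58,"grip": 70},{"dx": 0,"dy": -2,"dz": 6,"spin": -0.7,"grip": 70},{"dx": 0,"dy": -3,"dz": 7,"spin": -0.82,"grip": 70},{"dx": 0,"dy": -5,"dz": 8,"spin": -0.94,"grip": 70},{"dx": 0,"dy": -7,"dz": 9,"spin": -1.06,"grip": 70},{"dx": 0,"dy": -9,"dz": 9.5,"spin": -1.18,"grip": 70}]}}

```text
time_s: 6.35
tcp_pos: [0.4804, -0.0027, 0.2574]
eef_rot: [180.0, -0.1, -153.8]
contact_force: [0.6, -0.7, -0.9]
gripper_width: 0.0753
```

Call:
{"method": "servo_tool", "body": {"targets": [{"dx": 0.5,"dy": -2,"dz": 0,"spin": -0.12,"grip": 70},{"dx": 1,"dy": -4.5,"dz": 0,"spin": -0.24,"grip": 70},{"dx": 2,"dy": -7.5,"dz": 0,"spin": -0.36,"grip": 70},{"dx": 3,"dy": -10.5,"dz": 0,"spin": -0.46,"grip": 70},{"dx": 4,"dy": -13.5,"dz": 0,"spin": -0.49,"grip": 70},{"dx": 5,"dy": -16,"dz": 0,"spin": -0.49,"grip": 70},{"dx": 6,"dy": -18.5,"dz": 0,"spin": -0.49,"grip": 70},{"dx": 7,"dy": -20.5,"dz": 0,"spin": -0.49,"grip": 70},{"dx": 7,"dy": -21,"dz": 0,"spin": -0.49,"grip": 70},{"dx": 7,"dy": -21,"dz": 0,"spin": -0.49,"grip": 70}]}}

```text
time_s: 7.18
tcp_pos: [0.55, -0.2132, 0.2552]
eef_rot: [180.0, -0.2, 178.2]
contact_force: [0.5, 1.2, -1.9]
gripper_width: 0.0752
```

Run:
```python
from tyres import *
s=r.get_state();print(s["time_s"],s["tcp_pos"].round(4),s["eef_rot"].round(2),s["joints"].round(0),s["gripper_width"])
tyres("wrist",(.5373,-.2162),-91.8,.072,"pics/w4.png");tyres("wrist",(.5013,-.2150),-91.8,.072)
```

```text
7.1833 [ 0.55   -0.2132  0.2552] [179.98  -0.23 178.25] [ -2.  12.  -8.  -0. -71. -90.] 0.07520386929276852
n 4 areas [275, 250, 257, 284] mid [ 0.539  -0.2152] scale 1.006 ang -91.7 res mm 0.1
n 4 areas [305, 271, 270, 316] mid [ 0.5037 -0.2146] scale 1.005 ang -91.68 res mm 0.2
```

View pics/w4.png

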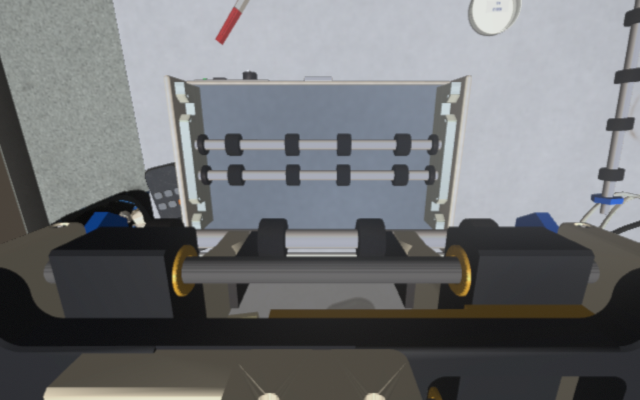

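The mixer pose from the wrist view has mid (0.521,−0.215) and yaw −1.7°, which agrees with the top view to 2 mm. I lower the held roller into the far slots in stages.

Call:
{"method": "servo_tool", "body": {"targets": [{"dx": 1.5,"dy": -0.2,"dz": 0,"spin": 0,"grip": 70},{"dx": 2.88,"dy": -0.35,"dz": -1,"spin": 0,"grip": 70},{"dx": 2.88,"dy": -0.35,"dz": -4,"spin": 0,"grip": 70},{"dx": 2.88,"dy": -0.35,"dz": -7,"spin": 0,"grip": 70},{"dx": 2.88,"dy": -0.35,"dz": -10,"spin": 0,"grip": 70},{"dx": 2.88,"dy": -0.35,"dz": -12,"spin": 0,"grip": 70},{"dx": 2.88,"dy": -0.35,"dz": -13.5,"spin": 0,"grip": 70},{"dx": 2.88,"dy": -0.35,"dz": -14.5,"spin": 0,"grip": 70},{"dx": 2.88,"dy": -0.35,"dz": -14.5,"spin": 0,"grip": 70},{"dx": 2.88,"dy": -0.35,"dz": -14.5,"spin": 0,"grip": 70}]}}

```text
time_s: 8.12
tcp_pos: [0.5795, -0.2149, 0.1131]
eef_rot: [-180.0, -0.0, 178.4]
contact_force: [0.6, 1.1, -1.5]
gripper_width: 0.0752
```

Call:
{"method": "servo_tool", "body": {"targets": [{"dx": 0,"dy": 0,"dz": -0.3,"spin": 0,"grip": 70},{"dx": 0,"dy": 0,"dz": -0.6,"spin": 0,"grip": 70},{"dx": 0,"dy": 0,"dz": -0.9,"spin": 0,"grip": 70},{"dx": 0,"dy": 0,"dz": -1.2,"spin": 0,"grip": 70},{"dx": 0,"dy": 0,"dz": -1.5,"spin": 0,"grip": 70},{"dx": 0,"dy": 0,"dz": -1.8,"spin": 0,"grip": 70},{"dx": 0,"dy": 0,"dz": -1.8,"spin": 0,"grip": 70},{"dx": 0,"dy": 0,"dz": -1.8,"spin": 0,"grip": 70},{"dx": 0,"dy": 0,"dz": -1.8,"spin": 0,"grip": 70},{"dx": 0,"dy": 0,"dz": -1.8,"spin": 0,"grip": 70}]}}

```text
time_s: 8.95
tcp_pos: [0.5792, -0.216, 0.0947]
eef_rot: [-180.0, -0.0, 178.4]
contact_force: [0.2, -6.1, -5.5]
gripper_width: 0.0747
```

Run:
```python
from h import *
s=r.get_state();print(s["time_s"],s["tcp_pos"].round(4),s["eef_rot"].round(2),s["contact_force"].round(1),s["moment"].round(2))
a=r.capture("wrist");b=r.capture("scene")
cv2.imwrite("pics/m2.png",np.vstack([a[30:280],cv2.resize(b[170:320,300:460],(640,600))[:350]]))
```

```text
8.95 [ 0.5792 -0.216   0.0947] [-1.7997e+02 -2.0000e-02  1.7838e+02] [ 0.2 -6.1 -5.5] [-2.6  -0.41 -0.16]
```

View pics/m2.png

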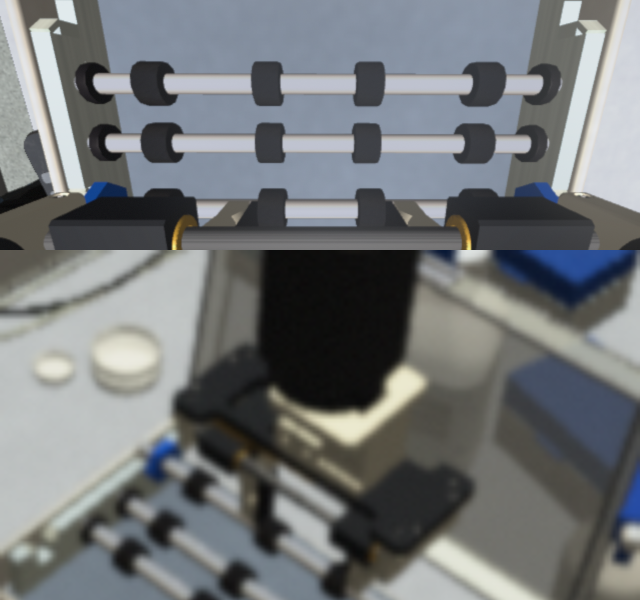

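The roller is level over the far slots and matches the driven tyres axially: tyre pairs 267/370 against 267/369 px. The −6 N side force is unexpected, so I re-read the settled state.

Call:
{"method": "servo_tool", "body": {"targets": [{"dx": 0,"dy": 0,"dz": 0,"spin": 0,"grip": 70},{"dx": 0,"dy": 0,"dz": 0,"spin": 0,"grip": 70},{"dx": 0,"dy": 0,"dz": 0,"spin": 0,"grip": 70},{"dx": 0,"dy": 0,"dz": 0,"spin": 0,"grip": 70},{"dx": 0,"dy": 0,"dz": 0,"spin": 0,"grip": 70},{"dx": 0,"dy": 0,"dz": 0,"spin": 0,"grip": 70},{"dx": 0,"dy": 0,"dz": 0,"spin": 0,"grip": 70},{"dx": 0,"dy": 0,"dz": 0,"spin": 0,"grip": 70},{"dx": 0,"dy": 0,"dz": 0,"spin": 0,"grip": 70},{"dx": 0,"dy": 0,"dz": 0,"spin": 0,"grip": 70}]}}

```text
time_s: 9.88
tcp_pos: [0.5792, -0.216, 0.0947]
eef_rot: [-180.0, -0.0, 178.4]
contact_force: [0.7, -6.1, -4.7]
gripper_width: 0.075
```

Run:
```python
from h import *
s=r.get_state();print(s["time_s"],s["tcp_pos"].round(4),s["eef_rot"].round(2),s["contact_force"].round(1),s["moment"].round(2),s["gripper_width"])
```

```text
9.8833 [ 0.5792 -0.216   0.0947] [-1.7997e+02 -2.0000e-02  1.7838e+02] [ 0.7 -6.1 -4.7] [-2.63 -0.45 -0.12] 0.07497872370801859
```

Call:
{"method": "servo_tool", "body": {"targets": [{"dx": 0,"dy": -0.05,"dz": 0,"spin": 0,"grip": 70},{"dx": 0,"dy": -0.1,"dz": 0,"spin": 0,"grip": 70},{"dx": 0,"dy": -0.15,"dz": 0,"spin": 0,"grip": 70},{"dx": 0,"dy": -0.2,"dz": 0,"spin": 0,"grip": 70},{"dx": 0,"dy": -0.25,"dz": 0,"spin": 0,"grip": 70},{"dx": 0,"dy": -0.25,"dz": 0,"spin": 0,"grip": 70},{"dx": 0,"dy": -0.25,"dz": 0,"spin": 0,"grip": 70},{"dx": 0,"dy": -0.25,"dz": 0,"spin": 0,"grip": 70},{"dx": 0,"dy": -0.25,"dz": 0,"spin": 0,"grip": 70},{"dx": 0,"dy": -0.25,"dz": 0,"spin": 0,"grip": 70}]}}

```text
time_s: 10.72
tcp_pos: [0.5794, -0.218, 0.0948]
eef_rot: [180.0, -0.0, 178.4]
contact_force: [-0.5, 0.1, -0.9]
gripper_width: 0.0746
```

Run:
```python
from h import *
s=r.get_state();print(s["time_s"],s["tcp_pos"].round(4),s["eef_rot"].round(2),s["contact_force"].round(1),s["moment"].round(2),s["gripper_width"])
im=r.capture("wrist");c=cal("wrist")
o=np.array([.5208,-.2150]);a=np.radians(-1.7);R=np.array([[np.cos(a),-np.sin(a)],[np.sin(a),np.cos(a)]])
for y in(.142,.152,-.142,-.152):
    P=[[*(o+R@[x,y]),.087] for x in(-.09,.04)];q=proj("wrist",P,c);cv2.line(im,*[tuple(int(v) for v in p) for p in q],(0,0,255),1)
for y in(.165,-.165,):
    P=[[*(o+R@[x,y]),.087] for x in(-.09,.04)];q=proj("wrist",P,c);cv2.line(im,*[tuple(int(v) for v in p) for p in q],(0,255,0),1)
cv2.imwrite("pics/m3.png",np.hstack([cv2.resize(im[0:250,0:200],(400,500)),cv2.resize(im[0:250,440:640],(400,500))]))
```

```text
10.7167 [ 0.5794 -0.218   0.0948] [180.    -0.   178.38] [-0.5  0.1 -0.9] [ 0.08 -0.2   0.02] 0.07461012500077718
```

View pics/m3.png

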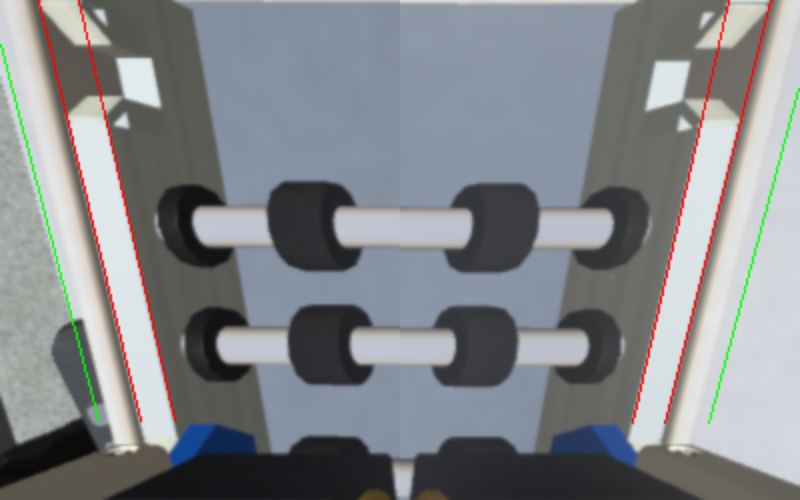

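With the shift the forces are zero. The overlay shows the plates where the model puts them, within about 1 mm. I keep lowering.

Call:
{"method": "servo_tool", "body": {"targets": [{"dx": 0,"dy": 0,"dz": -0.2,"spin": 0,"grip": 70},{"dx": 0,"dy": 0,"dz": -0.4,"spin": 0,"grip": 70},{"dx": 0,"dy": 0,"dz": -0.6,"spin": 0,"grip": 70},{"dx": 0,"dy": 0,"dz": -0.8,"spin": 0,"grip": 70},{"dx": 0,"dy": 0,"dz": -1.0,"spin": 0,"grip": 70},{"dx": 0,"dy": 0,"dz": -1.2,"spin": 0,"grip": 70},{"dx": 0,"dy": 0,"dz": -1.2,"spin": 0,"grip": 70},{"dx": 0,"dy": 0,"dz": -1.2,"spin": 0,"grip": 70},{"dx": 0,"dy": 0,"dz": -1.2,"spin": 0,"grip": 70},{"dx": 0,"dy": 0,"dz": -1.2,"spin": 0,"grip": 70}]}}

```text
time_s: 11.6
tcp_pos: [0.5795, -0.2181, 0.0829]
eef_rot: [-180.0, 0.0, 178.4]
contact_force: [0.6, 0.2, -0.9]
gripper_width: 0.0744
```

Call:
{"method": "servo_tool", "body": {"targets": [{"dx": 0,"dy": 0,"dz": -0.1,"spin": 0,"grip": 70},{"dx": 0,"dy": 0,"dz": -0.2,"spin": 0,"grip": 70},{"dx": 0,"dy": 0,"dz": -0.2,"spin": 0,"grip": 70},{"dx": 0,"dy": 0,"dz": -0.2,"spin": 0,"grip": 100},{"dx": 0,"dy": 0,"dz": -0.2,"spin": 0,"grip": 100},{"dx": 0,"dy": 0,"dz": -0.2,"spin": 0,"grip": 100},{"dx": 0,"dy": 0,"dz": -0.2,"spin": 0,"grip": 100},{"dx": 0,"dy": 0,"dz": -0.2,"spin": 0,"grip": 100},{"dx": 0,"dy": 0,"dz": -0.3,"spin": 0,"grip": 100},{"dx": 0,"dy": 0,"dz": -0.4,"spin": 0,"grip": 100}]}}

```text
time_s: 12.43
tcp_pos: [0.5794, -0.2181, 0.0788]
eef_rot: [-180.0, 0.0, 178.4]
contact_force: [-0.7, 1.1, 0.5]
gripper_width: 0.0877
```

Call:
{"method": "servo_tool", "body": {"targets": [{"dx": 0,"dy": 0,"dz": 1,"spin": 0,"grip": 100},{"dx": 0,"dy": 0,"dz": 4,"spin": 0,"grip": 100},{"dx": 0,"dy": 0,"dz": 7,"spin": 0,"grip": 100},{"dx": 0,"dy": 0,"dz": 10,"spin": 0,"grip": 100},{"dx": 0,"dy": 0,"dz": 13,"spin": 0,"grip": 100},{"dx": -2,"dy": 0,"dz": 16,"spin": 0,"grip": 100},{"dx": -5,"dy": 0,"dz": 17,"spin": 0,"grip": 100},{"dx": -7,"dy": 0,"dz": 17,"spin": 0,"grip": 100},{"dx": -7,"dy": 0,"dz": 17,"spin": 0,"grip": 100},{"dx": -7,"dy": 0,"dz": 17,"spin": 0,"grip": 100}]}}

```text
time_s: 13.27
tcp_pos: [0.5088, -0.2181, 0.2504]
eef_rot: [-180.0, 0.1, 178.4]
contact_force: [0.1, -0.1, 0.1]
gripper_width: 0.0878
```

Run:
```python
from tyres import *
s=r.get_state();print(s["time_s"],s["tcp_pos"].round(4),s["eef_rot"].round(2),s["contact_force"].round(1))
for cam in("wrist","top","scene"):
  print(cam);tyres(cam,(.5788,-.217),-91.7,.072)
  tyres(cam,(.5388,-.2155),-91.7,.072);tyres(cam,(.5028,-.2145),-91.7,.072)
print("A");tyres("top",(.463,.1875),3.1,.015);tyres("scene",(.463,.1875),3.1,.015)
```

```text
13.2667 [ 0.5088 -0.2181  0.2504] [-1.7999e+02  1.4000e-01  1.7837e+02] [ 0.1 -0.1  0.1]
wrist
n 4 areas [421, 248, 248, 488] mid [ 0.5805 -0.2179] scale 1.035 ang -92.15 res mm 2.9
n 4 areas [282, 262, 254, 289] mid [ 0.5389 -0.2162] scale 1.001 ang -91.63 res mm 0.1
n 4 areas [293, 276, 277, 312] mid [ 0.5028 -0.215 ] scale 1.001 ang -91.72 res mm 0.1
top
n 4 areas [51, 81, 77, 162] mid [ 0.5718 -0.213 ] scale 1.044 ang -87.85 res mm 5.3
n 4 areas [117, 169, 182, 93] mid [ 0.5379 -0.2106] scale 0.999 ang -92.96 res mm 3.0
n 4 areas [126, 133, 106, 57] mid [ 0.5106 -0.2123] scale 1.038 ang -88.09 res mm 2.2
scene
n 4 areas [53, 56, 61, 62] mid [ 0.577  -0.2194] scale 0.999 ang -91.83 res mm 0.2
n 4 areas [56, 59, 62, 94] mid [ 0.5363 -0.2181] scale 0.998 ang -93.69 res mm 2.5
n 4 areas [56, 62, 65, 84] mid [ 0.5037 -0.2169] scale 0.996 ang -90.48 res mm 1.5
A
n 4 areas [31, 27, 29, 31] mid [0.4624 0.1883] scale 1.001 ang 3.34 res mm 0.9
n 4 areas [37, 34, 32, 30] mid [0.4642 0.183 ] scale 1.005 ang 3.33 res mm 0.8
```

Far roller in: tool at contact height 0.0788 with only 0.5 N. Roller A hasn't moved, so I go for it now.

Call:
{"method": "servo_tool", "body": {"targets": [{"dx": -0.5,"dy": 2,"dz": 0,"spin": 0.12,"grip": 100},{"dx": -1,"dy": 5,"dz": 0,"spin": 0.24,"grip": 100},{"dx": -1.5,"dy": 8,"dz": 0,"spin": 0.36,"grip": 100},{"dx": -2,"dy": 11,"dz": 0,"spin": 0.48,"grip": 100},{"dx": -2.5,"dy": 14,"dz": 0,"spin": 0.6,"grip": 100},{"dx": -3,"dy": 17,"dz": 0,"spin": 0.72,"grip": 100},{"dx": -3.5,"dy": 20,"dz": 0,"spin": 0.84,"grip": 100},{"dx": -4,"dy": 23,"dz": 0,"spin": 0.96,"grip": 100},{"dx": -4.5,"dy": 26,"dz": 0,"spin": 1.08,"grip": 100},{"dx": -4.6,"dy": 29,"dz": 0,"spin": 1.2,"grip": 100}]}}

```text
time_s: 14.65
tcp_pos: [0.4625, 0.0733, 0.2491]
eef_rot: [-180.0, 0.0, -112.5]
contact_force: [-0.6, -0.2, -0.4]
gripper_width: 0.0877
```

Call:
{"method": "servo_tool", "body": {"targets": [{"dx": 0,"dy": 3,"dz": 0,"spin": 0.12,"grip": 100},{"dx": 0,"dy": 6,"dz": 0,"spin": 0.24,"grip": 100},{"dx": 0,"dy": 9,"dz": -2,"spin": 0.36,"grip": 100},{"dx": 0,"dy": 11.6,"dz": -5,"spin": 0.454,"grip": 100},{"dx": 0,"dy": 11.6,"dz": -9,"spin": 0.454,"grip": 100},{"dx": 0,"dy": 11.6,"dz": -12,"spin": 0.454,"grip": 100},{"dx": 0,"dy": 11.6,"dz": -15,"spin": 0.454,"grip": 100},{"dx": 0,"dy": 11.6,"dz": -17,"spin": 0.454,"grip": 100},{"dx": 0,"dy": 11.6,"dz": -18,"spin": 0.454,"grip": 100},{"dx": 0,"dy": 11.6,"dz": -18,"spin": 0.454,"grip": 100}]}}

```text
time_s: 15.48
tcp_pos: [0.4624, 0.1871, 0.0667]
eef_rot: [179.8, -0.2, -86.9]
contact_force: [-0.6, -0.2, 0.0]
gripper_width: 0.0875
```

Run:
```python
from tyres import *
s=r.get_state();print(s["time_s"],s["tcp_pos"].round(4),s["eef_rot"].round(2))
tyres("wrist",(.463,.1875),3.1,.015,"pics/w5.png")
```

```text
15.4833 [0.4624 0.1871 0.0667] [ 1.7981e+02 -1.5000e-01 -8.6860e+01]
n 4 areas [830, 685, 687, 846] mid [0.4641 0.1886] scale 1.013 ang 3.18 res mm 0.1
```

Call:
{"method": "servo_tool", "body": {"targets": [{"dx": 0.12,"dy": 0.1,"dz": 0,"spin": 0,"grip": 100},{"dx": 0.12,"dy": 0.1,"dz": -2,"spin": 0,"grip": 100},{"dx": 0.12,"dy": 0.1,"dz": -3.8,"spin": 0,"grip": 100},{"dx": 0.12,"dy": 0.1,"dz": -4.6,"spin": 0,"grip": 100},{"dx": 0.12,"dy": 0.1,"dz": -4.6,"spin": 0,"grip": 95},{"dx": 0.12,"dy": 0.1,"dz": -4.6,"spin": 0,"grip": 90},{"dx": 0.12,"dy": 0.1,"dz": -4.6,"spin": 0,"grip": 80},{"dx": 0.12,"dy": 0.1,"dz": -4.6,"spin": 0,"grip": 75},{"dx": 0.12,"dy": 0.1,"dz": -4.6,"spin": 0,"grip": 70},{"dx": 0.12,"dy": 0.1,"dz": -4.6,"spin": 0,"grip": 70}], "squeeze": 30}}

```text
time_s: 16.37
tcp_pos: [0.4651, 0.1894, 0.0238]
eef_rot: [-179.9, 0.1, -86.8]
contact_force: [-2.2, -0.7, 6.3]
gripper_width: 0.0752
```

Call:
{"method": "servo_tool", "body": {"targets": [{"dx": 0,"dy": 0,"dz": 0,"spin": 0,"grip": 70},{"dx": 0,"dy": 0,"dz": 1,"spin": 0,"grip": 70},{"dx": 0,"dy": 0,"dz": 3,"spin": 0,"grip": 70},{"dx": 0,"dy": 0,"dz": 6,"spin": 0,"grip": 70},{"dx": 0,"dy": 0,"dz": 9,"spin": 0,"grip": 70},{"dx": 0,"dy": 0,"dz": 12,"spin": 0,"grip": 70},{"dx": 0,"dy": 0,"dz": 15,"spin": 0,"grip": 70},{"dx": 0,"dy": 0,"dz": 18,"spin": 0,"grip": 70},{"dx": 0,"dy": 0,"dz": 19,"spin": 0,"grip": 70},{"dx": 0,"dy": 0,"dz": 19,"spin": 0,"grip": 70}]}}

```text
time_s: 17.2
tcp_pos: [0.4658, 0.1899, 0.2159]
eef_rot: [-179.7, 0.2, -86.8]
contact_force: [-0.2, 1.4, -1.9]
gripper_width: 0.0747
```

Call:
{"method": "servo_tool", "body": {"targets": [{"dx": 0,"dy": 0,"dz": 1,"spin": -0.1,"grip": 70},{"dx": 0,"dy": -1,"dz": 2,"spin": -0.22,"grip": 70},{"dx": 0,"dy": -2,"dz": 2.5,"spin": -0.34,"grip": 70},{"dx": 0,"dy": -4,"dz": 2.5,"spin": -0.46,"grip": 70},{"dx": 0,"dy": -6,"dz": 2.5,"spin": -0.58,"grip": 70},{"dx": 0,"dy": -8,"dz": 2.5,"spin": -0.7,"grip": 70},{"dx": 0,"dy": -11,"dz": 2.5,"spin": -0.82,"grip": 70},{"dx": 0,"dy": -14,"dz": 2.5,"spin": -0.94,"grip": 70},{"dx": 0,"dy": -17,"dz": 2.5,"spin": -1.06,"grip": 70},{"dx": 0,"dy": -20,"dz": 2.5,"spin": -1.18,"grip": 70}]}}

```text
time_s: 18.03
tcp_pos: [0.4634, -0.0124, 0.236]
eef_rot: [180.0, -0.1, -154.8]
contact_force: [0.3, 0.2, -1.7]
gripper_width: 0.0748
```

Call:
{"method": "servo_tool", "body": {"targets": [{"dx": 0,"dy": -3,"dz": 0,"spin": -0.12,"grip": 70},{"dx": 0,"dy": -6,"dz": 0,"spin": -0.24,"grip": 70},{"dx": 0,"dy": -9,"dz": 0,"spin": -0.36,"grip": 70},{"dx": 0,"dy": -12,"dz": 0,"spin": -0.46,"grip": 70},{"dx": 0,"dy": -15,"dz": 0,"spin": -0.475,"grip": 70},{"dx": -0.1,"dy": -18,"dz": 0,"spin": -0.475,"grip": 70},{"dx": -0.27,"dy": -20,"dz": 0,"spin": -0.475,"grip": 70},{"dx": -0.27,"dy": -20.4,"dz": 0,"spin": -0.475,"grip": 70},{"dx": -0.27,"dy": -20.4,"dz": 0,"spin": -0.475,"grip": 70},{"dx": -0.27,"dy": -20.4,"dz": 0,"spin": -0.475,"grip": 70}]}}

```text
time_s: 18.87
tcp_pos: [0.4612, -0.2148, 0.2364]
eef_rot: [180.0, -0.1, 178.3]
contact_force: [-0.4, -0.5, -2.2]
gripper_width: 0.0746
```

Call:
{"method": "servo_tool", "body": {"targets": [{"dx": 0,"dy": 0,"dz": 0,"spin": 0,"grip": 70},{"dx": 0,"dy": 0,"dz": 0,"spin": 0,"grip": 70},{"dx": 0,"dy": 0,"dz": 0,"spin": 0,"grip": 70},{"dx": 0,"dy": 0,"dz": 0,"spin": 0,"grip": 70},{"dx": 0,"dy": 0,"dz": 0,"spin": 0,"grip": 70},{"dx": 0,"dy": 0,"dz": 0,"spin": 0,"grip": 70},{"dx": 0,"dy": 0,"dz": 0,"spin": 0,"grip": 70},{"dx": 0,"dy": 0,"dz": 0,"spin": 0,"grip": 70},{"dx": 0,"dy": 0,"dz": 0,"spin": 0,"grip": 70},{"dx": 0,"dy": 0,"dz": 0,"spin": 0,"grip": 70}]}}

```text
time_s: 19.7
tcp_pos: [0.4619, -0.2151, 0.2378]
eef_rot: [180.0, 0.0, 178.3]
contact_force: [0.3, -0.4, -1.1]
gripper_width: 0.075
```

Call:
{"method": "servo_tool", "body": {"targets": [{"dx": 0.1,"dy": 0.03,"dz": -2,"spin": 0,"grip": 70},{"dx": 0.1,"dy": 0.03,"dz": -5,"spin": 0,"grip": 70},{"dx": 0.1,"dy": 0.03,"dz": -8,"spin": 0,"grip": 70},{"dx": 0.1,"dy": 0.03,"dz": -10,"spin": 0,"grip": 70},{"dx": 0.1,"dy": 0.03,"dz": -12,"spin": 0,"grip": 70},{"dx": 0.1,"dy": 0.03,"dz": -12.5,"spin": 0,"grip": 70},{"dx": 0.1,"dy": 0.03,"dz": -13,"spin": 0,"grip": 70},{"dx": 0.1,"dy": 0.03,"dz": -13.5,"spin": 0,"grip": 70},{"dx": 0.1,"dy": 0.03,"dz": -14,"spin": 0,"grip": 70},{"dx": 0.1,"dy": 0.03,"dz": -14.3,"spin": 0,"grip": 70}]}}

```text
time_s: 20.53
tcp_pos: [0.4634, -0.2148, 0.0951]
eef_rot: [-180.0, 0.1, 178.3]
contact_force: [0.8, -0.6, -2.5]
gripper_width: 0.075
```

Run:
```python
from h import *
for i in range(3): r.capture("wrist")
s=r.get_state();print(s["time_s"],s["tcp_pos"].round(4),s["contact_force"].round(1),s["moment"].round(2))
```

```text
20.6833 [ 0.4631 -0.2148  0.0951] [ 0.1  0.7 -1.2] [ 0.05 -0.22  0.06]
```

Call:
{"method": "servo_tool", "body": {"targets": [{"dx": 0,"dy": 0,"dz": -0.2,"spin": 0,"grip": 70},{"dx": 0,"dy": 0,"dz": -0.4,"spin": 0,"grip": 70},{"dx": 0,"dy": 0,"dz": -0.6,"spin": 0,"grip": 70},{"dx": 0,"dy": 0,"dz": -0.8,"spin": 0,"grip": 70},{"dx": 0,"dy": 0,"dz": -1.0,"spin": 0,"grip": 70},{"dx": 0,"dy": 0,"dz": -1.2,"spin": 0,"grip": 70},{"dx": 0,"dy": 0,"dz": -1.2,"spin": 0,"grip": 70},{"dx": 0,"dy": 0,"dz": -1.2,"spin": 0,"grip": 70},{"dx": 0,"dy": 0,"dz": -1.2,"spin": 0,"grip": 70},{"dx": 0,"dy": 0,"dz": -1.2,"spin": 0,"grip": 70}]}}

```text
time_s: 21.52
tcp_pos: [0.4633, -0.2148, 0.0827]
eef_rot: [-180.0, 0.0, 178.3]
contact_force: [3.8, -1.6, -3.6]
gripper_width: 0.0751
```

Call:
{"method": "servo_tool", "body": {"targets": [{"dx": 0,"dy": 0,"dz": -0.1,"spin": 0,"grip": 70},{"dx": 0,"dy": 0,"dz": -0.2,"spin": 0,"grip": 70},{"dx": 0,"dy": 0,"dz": -0.2,"spin": 0,"grip": 70},{"dx": 0,"dy": 0,"dz": -0.2,"spin": 0,"grip": 100},{"dx": 0,"dy": 0,"dz": -0.2,"spin": 0,"grip": 100},{"dx": 0,"dy": 0,"dz": -0.2,"spin": 0,"grip": 100},{"dx": 0,"dy": 0,"dz": -0.2,"spin": 0,"grip": 100},{"dx": 0,"dy": 0,"dz": -0.2,"spin": 0,"grip": 100},{"dx": 0,"dy": 0,"dz": -0.3,"spin": 0,"grip": 100},{"dx": 0,"dy": 0,"dz": -0.4,"spin": 0,"grip": 100}]}}

```text
time_s: 22.35
tcp_pos: [0.4627, -0.2147, 0.0786]
eef_rot: [180.0, -0.0, 178.3]
contact_force: [0.3, -0.3, -0.2]
gripper_width: 0.0872
```

Near roller in, with no residual force. I rise and travel to the cradle, then measure both the rollers and the tubes.

Call:
{"method": "servo_tool", "body": {"targets": [{"dx": 0,"dy": 0,"dz": 1,"spin": 0,"grip": 100},{"dx": 0,"dy": 0,"dz": 4,"spin": 0,"grip": 100},{"dx": 0,"dy": 0,"dz": 8,"spin": 0,"grip": 100},{"dx": 0,"dy": 0,"dz": 12,"spin": 0,"grip": 100},{"dx": 0,"dy": 1,"dz": 16,"spin": 0,"grip": 100},{"dx": 0,"dy": 4,"dz": 17,"spin": 0,"grip": 70},{"dx": -0.5,"dy": 8,"dz": 17,"spin": 0.1,"grip": 70},{"dx": -1,"dy": 12,"dz": 17,"spin": 0.2,"grip": 70},{"dx": -1.5,"dy": 16,"dz": 17,"spin": 0.3,"grip": 70},{"dx": -2,"dy": 20,"dz": 17,"spin": 0.4,"grip": 70}]}}

```text
time_s: 23.18
tcp_pos: [0.4421, -0.0134, 0.2498]
eef_rot: [-180.0, 0.1, -158.5]
contact_force: [1.8, 0.3, -0.0]
gripper_width: 0.0632
```

Call:
{"method": "servo_tool", "body": {"targets": [{"dx": -0.5,"dy": 4,"dz": 0,"spin": 0.1,"grip": 70},{"dx": -1,"dy": 8,"dz": 0,"spin": 0.15,"grip": 70},{"dx": -1.5,"dy": 12,"dz": 0,"spin": 0.15,"grip": 70},{"dx": -2,"dy": 16,"dz": 0,"spin": 0.15,"grip": 70},{"dx": -2.5,"dy": 20,"dz": 0,"spin": 0.15,"grip": 70},{"dx": -3,"dy": 24,"dz": 0,"spin": 0.15,"grip": 70},{"dx": -3.5,"dy": 28,"dz": 0,"spin": 0.15,"grip": 70},{"dx": -4,"dy": 31,"dz": 0,"spin": 0.15,"grip": 70},{"dx": -4.3,"dy": 31.5,"dz": 0,"spin": 0.15,"grip": 70},{"dx": -4.3,"dy": 31.5,"dz": 0,"spin": 0.15,"grip": 70}]}}

```text
time_s: 24.02
tcp_pos: [0.3991, 0.3019, 0.2489]
eef_rot: [-180.0, -0.0, -150.0]
contact_force: [0.8, -1.1, -0.1]
gripper_width: 0.0614
```

Run:
```python
from tyres import *
s=r.get_state();print(s["time_s"],s["tcp_pos"].round(4),s["eef_rot"].round(2))
for cam in("top","scene"):
  print(cam)
  for dx in(.058,.018,-.018,-.058): tyres(cam,(.5208+dx,-.2153-.03*dx),-91.7,.072,r_=.014)
w=r.capture("wrist");c=cal("wrist");cv2.imwrite("pics/w6.png",w)
for d in r.cut_out("tube_1_mid","wrist"):
    a_,b_=axis(d["mask"]);q=ray("wrist",[a_,b_],.037,c);e=q[1]-q[0];print(round(d["p"],2),np.round(d["extent"]),np.round(q[:,:2],4).tolist(),q.mean(0).round(4),"len",np.hypot(*e[:2]).round(3),"ang",np.degrees(np.arctan2(e[1],e[0])).round(1))
b=r.capture("scene");t=r.capture("top")
cv2.imwrite("pics/m4.png",np.vstack([w[:260],np.hstack([cv2.resize(b[200:320,295:425],(370,340)),cv2.resize(t[165:255,328:438],(270,340))])]))
```

```text
24.0167 [0.3991 0.3019 0.2489] [-1.7999e+02 -3.0000e-02 -1.5001e+02]
top
n 4 areas [39, 35, 40, 41] mid [ 0.5779 -0.216 ] scale 1.0 ang -91.39 res mm 0.3
n 4 areas [36, 41, 40, 45] mid [ 0.5384 -0.2153] scale 1.0 ang -91.61 res mm 0.3
n 4 areas [40, 37, 41, 40] mid [ 0.5028 -0.2139] scale 1.001 ang -91.78 res mm 0.3
n 4 areas [37, 39, 43, 42] mid [ 0.4618 -0.213 ] scale 0.996 ang -91.86 res mm 1.0
scene
n 4 areas [54, 58, 65, 66] mid [ 0.5768 -0.219 ] scale 0.998 ang -91.7 res mm 0.8
n 4 areas [58, 61, 69, 75] mid [ 0.5371 -0.2178] scale 1.002 ang -92.34 res mm 0.3
n 4 areas [55, 67, 67, 77] mid [ 0.502  -0.2166] scale 0.999 ang -91.59 res mm 0.6
n 4 areas [57, 63, 69, 80] mid [ 0.4609 -0.2151] scale 1.006 ang -91.78 res mm 0.2
0.92 [302. 127. 328. 218.] [[0.3502, 0.2593], [0.4511, 0.32]] [0.4007 0.2896 0.037 ] len 0.118 ang 31.0
```

View pics/m4.png

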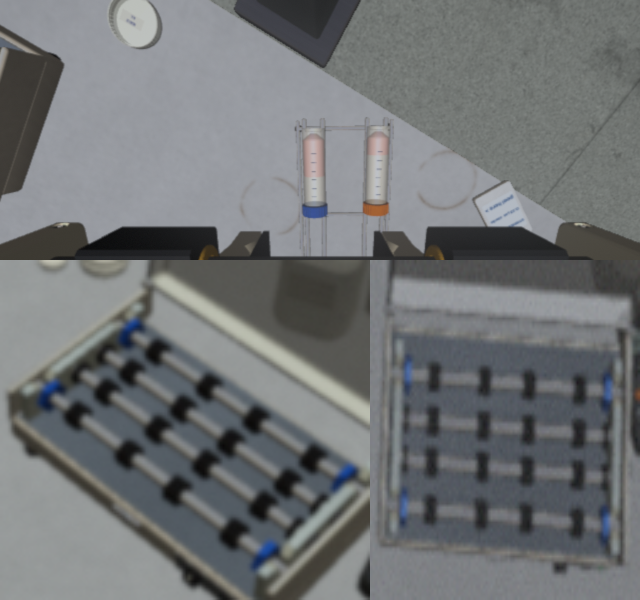

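Both rollers sit level, with 40/36/40 mm spacing in the scene view, and the blue collars lie between the plates. The tubes are at u≈314 (blue) and u≈377 (orange), v 126–217.

Run:
```python
from h import *
c=cal("wrist");im=cv2.imread("pics/w6.png")
for n,u0 in(("blue",314),("orange",377)):
    w=im[120:225,u0-22:u0+22].astype(int);hsv=cv2.cvtColor(im[120:225,u0-22:u0+22],cv2.COLOR_BGR2HSV)
    # tube contents/cap: bright or saturated
    m=(((hsv[...,1]>60)&(hsv[...,2]>60))|(im[120:225,u0-22:u0+22].min(2)>205)).astype(np.uint8)
    m=cv2.morphologyEx(m,cv2.MORPH_OPEN,np.ones((5,5)));m=cv2.morphologyEx(m,cv2.MORPH_CLOSE,np.ones((9,9)))
    k,l,s,ce=cv2.connectedComponentsWithStats(m);i=1+np.argmax(s[1:,4]);print(n,s[i]+[u0-22,120,0,0,0])
    ys,xs=np.where(l==i);cen=np.array([(xs[ys==y].mean()+u0-22,y+120) for y in range(ys.min()+4,ys.max()-3)])
    f=np.polyfit(cen[:,1],cen[:,0],1);v0,v1=ys.min()+120,ys.max()+121
    E=[[np.polyval(f,v0),v0],[np.polyval(f,v1),v1]];q=ray("wrist",E,.037,c);e=q[1]-q[0]
    print(np.round(q[:,:2],4).tolist(),"mid",q.mean(0).round(4),"len",np.hypot(*e[:2]).round(4),"ang",np.degrees(np.arctan2(e[1],e[0])).round(2))
```

```text
blue [302 206  25  12 268]
[[0.4386, 0.3101], [0.4517, 0.3213]] mid [0.4451 0.3157 0.037 ] len 0.0173 ang 40.28
orange [363 203  26  13 301]
[[0.3934, 0.3805], [0.4088, 0.3904]] mid [0.4011 0.3854 0.037 ] len 0.0183 ang 32.68
```

Call:
{"method": "servo_tool", "body": {"targets": [{"dx": 0.3,"dy": -1.2,"dz": -2,"spin": 0.017,"grip": 70},{"dx": 0.3,"dy": -1.2,"dz": -6,"spin": 0.017,"grip": 70},{"dx": 0.3,"dy": -1.2,"dz": -10,"spin": 0.017,"grip": 70},{"dx": 0.3,"dy": -1.2,"dz": -13,"spin": 0.017,"grip": 70},{"dx": 0.3,"dy": -1.2,"dz": -16,"spin": 0.017,"grip": 70},{"dx": 0.3,"dy": -1.2,"dz": -18,"spin": 0.017,"grip": 70},{"dx": 0.3,"dy": -1.2,"dz": -20,"spin": 0.017,"grip": 70},{"dx": 0.3,"dy": -1.2,"dz": -21.5,"spin": 0.017,"grip": 70},{"dx": 0.3,"dy": -1.2,"dz": -22.4,"spin": 0.017,"grip": 70},{"dx": 0.3,"dy": -1.2,"dz": -22.4,"spin": 0.017,"grip": 70}]}}

```text
time_s: 25.45
tcp_pos: [0.4022, 0.2872, 0.023]
eef_rot: [-179.9, -0.2, -149.2]
contact_force: [-0.9, -0.6, -0.5]
gripper_width: 0.0611
```

Call:
{"method": "servo_tool", "body": {"targets": [{"dx": 0,"dy": 0,"dz": 0,"spin": 0,"grip": 70},{"dx": 0,"dy": 0,"dz": 0,"spin": 0,"grip": 60},{"dx": 0,"dy": 0,"dz": 0,"spin": 0,"grip": 50},{"dx": 0,"dy": 0,"dz": 0,"spin": 0,"grip": 42},{"dx": 0,"dy": 0,"dz": 0,"spin": 0,"grip": 38},{"dx": 0,"dy": 0,"dz": 0,"spin": 0,"grip": 34},{"dx": 0,"dy": 0,"dz": 0,"spin": 0,"grip": 30},{"dx": 0,"dy": 0,"dz": 0,"spin": 0,"grip": 28},{"dx": 0,"dy": 0,"dz": 0,"spin": 0,"grip": 28},{"dx": 0,"dy": 0,"dz": 0,"spin": 0,"grip": 28}], "squeeze": 15}}

```text
time_s: 26.28
tcp_pos: [0.4028, 0.2896, 0.0254]
eef_rot: [179.9, 0.1, -149.2]
contact_force: [-6.6, 4.0, 6.2]
gripper_width: 0.031
```

Blue tube gripped at 31 mm width. I lift it and carry it to the near trough, right half.

Call:
{"method": "servo_tool", "body": {"targets": [{"dx": 0,"dy": 0,"dz": 1,"spin": 0,"grip": 28},{"dx": 0,"dy": 0,"dz": 4,"spin": 0,"grip": 28},{"dx": 0,"dy": 0,"dz": 7,"spin": 0,"grip": 28},{"dx": 0,"dy": 0,"dz": 10,"spin": 0,"grip": 28},{"dx": 0.5,"dy": -2,"dz": 13,"spin": 0.1,"grip": 28},{"dx": 1,"dy": -5,"dz": 16,"spin": 0.2,"grip": 28},{"dx": 1.5,"dy": -8,"dz": 18,"spin": 0.3,"grip": 28},{"dx": 2,"dy": -11,"dz": 18,"spin": 0.4,"grip": 28},{"dx": 2.5,"dy": -14,"dz": 18,"spin": 0.5,"grip": 28},{"dx": 3,"dy": -17,"dz": 18,"spin": 0.6,"grip": 28}]}}

```text
time_s: 27.12
tcp_pos: [0.4327, 0.117, 0.2055]
eef_rot: [-180.0, 0.1, -114.5]
contact_force: [0.6, -0.4, 0.6]
gripper_width: 0.0314
```

Call:
{"method": "servo_tool", "body": {"targets": [{"dx": 0.5,"dy": -4,"dz": 0,"spin": 0.1,"grip": 28},{"dx": 1,"dy": -8,"dz": 0,"spin": 0.2,"grip": 28},{"dx": 1.5,"dy": -12,"dz": 0,"spin": 0.3,"grip": 28},{"dx": 2,"dy": -16,"dz": 0,"spin": 0.4,"grip": 28},{"dx": 2.5,"dy": -20,"dz": 0,"spin": 0.404,"grip": 28},{"dx": 3,"dy": -24,"dz": 0,"spin": 0.404,"grip": 28},{"dx": 3.5,"dy": -28,"dz": 0,"spin": 0.404,"grip": 28},{"dx": 4,"dy": -32,"dz": 0,"spin": 0.404,"grip": 28},{"dx": 4.4,"dy": -36,"dz": 0,"spin": 0.404,"grip": 28},{"dx": 4.8,"dy": -39.8,"dz": 0,"spin": 0.404,"grip": 28}]}}

```text
time_s: 27.95
tcp_pos: [0.4805, -0.2821, 0.2048]
eef_rot: [-180.0, 0.0, -91.7]
contact_force: [1.4, 1.4, -0.6]
gripper_width: 0.0307
```

Run:
```python
from h import *
for i in range(4): r.capture("wrist")
s=r.get_state();print(s["time_s"],s["tcp_pos"].round(4),s["eef_rot"].round(2),s["gripper_width"])
```

```text
28.15 [ 0.4801 -0.2808  0.204 ] [ 1.7992e+02  3.0000e-02 -9.1840e+01] 0.031125144182075924
```

Call:
{"method": "servo_tool", "body": {"targets": [{"dx": 0.08,"dy": 0.26,"dz": -2,"spin": 0,"grip": 28},{"dx": 0.08,"dy": 0.26,"dz": -5,"spin": 0,"grip": 28},{"dx": 0.08,"dy": 0.26,"dz": -8,"spin": 0,"grip": 28},{"dx": 0.08,"dy": 0.26,"dz": -9.5,"spin": 0,"grip": 28},{"dx": 0.08,"dy": 0.26,"dz": -10.5,"spin": 0,"grip": 28},{"dx": 0.08,"dy": 0.26,"dz": -11,"spin": 0,"grip": 28},{"dx": 0.08,"dy": 0.26,"dz": -11.5,"spin": 0,"grip": 28},{"dx": 0.08,"dy": 0.26,"dz": -11.8,"spin": 0,"grip": 28},{"dx": 0.08,"dy": 0.26,"dz": -11.8,"spin": 0,"grip": 28},{"dx": 0.08,"dy": 0.26,"dz": -11.8,"spin": 0,"grip": 28}]}}

```text
time_s: 28.98
tcp_pos: [0.4822, -0.2772, 0.0875]
eef_rot: [-179.9, -0.0, -91.6]
contact_force: [0.5, 0.2, -0.7]
gripper_width: 0.0311
```

Run:
```python
from h import *
b=r.capture("scene");t=r.capture("top");w=r.capture("wrist")
s=r.get_state();print(s["time_s"],s["tcp_pos"].round(4),s["eef_rot"].round(2),s["contact_force"].round(1))
cv2.imwrite("pics/m5.png",np.vstack([w[:270],np.hstack([cv2.resize(b[200:320,295:425],(370,330)),cv2.resize(t[165:255,328:438],(270,330))])]))
```

```text
29.1333 [ 0.482  -0.2773  0.0874] [-1.7993e+02 -1.0000e-02 -9.1670e+01] [ 0.4 -0.1 -0.1]
```

View pics/m5.png

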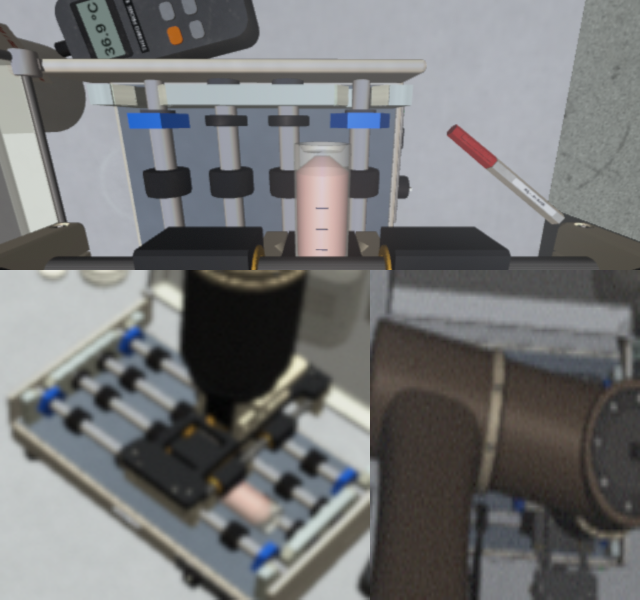

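The tube lies parallel over the near trough at u≈322, with its end clear of the collars (v 143 against 120). I lower it the last few millimetres and release.

Call:
{"method": "servo_tool", "body": {"targets": [{"dx": -0.05,"dy": 0,"dz": -0.15,"spin": 0,"grip": 28},{"dx": -0.05,"dy": 0,"dz": -0.3,"spin": 0,"grip": 28},{"dx": -0.05,"dy": 0,"dz": -0.4,"spin": 0,"grip": 28},{"dx": -0.05,"dy": 0,"dz": -0.4,"spin": 0,"grip": 33},{"dx": -0.05,"dy": 0,"dz": -0.4,"spin": 0,"grip": 38},{"dx": -0.05,"dy": 0,"dz": -0.4,"spin": 0,"grip": 43},{"dx": -0.05,"dy": 0,"dz": -0.4,"spin": 0,"grip": 48},{"dx": -0.05,"dy": 0,"dz": -0.4,"spin": 0,"grip": 48},{"dx": -0.05,"dy": 0,"dz": -0.2,"spin": 0,"grip": 48},{"dx": -0.05,"dy": 0,"dz": 0,"spin": 0,"grip": 48}]}}

```text
time_s: 29.97
tcp_pos: [0.4811, -0.2771, 0.0867]
eef_rot: [180.0, 0.0, -91.7]
contact_force: [0.4, -0.8, -0.2]
gripper_width: 0.0417
```

Call:
{"method": "servo_tool", "body": {"targets": [{"dx": 0,"dy": 0,"dz": 1,"spin": 0,"grip": 48},{"dx": 0,"dy": 0,"dz": 3,"spin": 0,"grip": 48},{"dx": 0,"dy": 0,"dz": 6,"spin": 0,"grip": 48},{"dx": 0,"dy": 0,"dz": 10,"spin": 0,"grip": 60},{"dx": 0,"dy": 1,"dz": 13,"spin": 0,"grip": 70},{"dx": 0,"dy": 4,"dz": 15,"spin": 0,"grip": 70},{"dx": 0,"dy": 8,"dz": 15,"spin": 0,"grip": 70},{"dx": 0,"dy": 12,"dz": 15,"spin": 0,"grip": 70},{"dx": -0.5,"dy": 16,"dz": 15,"spin": -0.1,"grip": 70},{"dx": -1,"dy": 20,"dz": 15,"spin": -0.2,"grip": 70}]}}

```text
time_s: 30.8
tcp_pos: [0.4712, -0.078, 0.2379]
eef_rot: [-179.9, 0.0, -103.0]
contact_force: [1.1, 0.6, 0.1]
gripper_width: 0.0612
```

Call:
{"method": "servo_tool", "body": {"targets": [{"dx": -1,"dy": 4,"dz": 0,"spin": -0.1,"grip": 70},{"dx": -2,"dy": 8,"dz": 0,"spin": -0.2,"grip": 70},{"dx": -3,"dy": 12,"dz": 0,"spin": -0.3,"grip": 70},{"dx": -4,"dy": 16,"dz": 0,"spin": -0.4,"grip": 70},{"dx": -5,"dy": 20,"dz": 0,"spin": -0.5,"grip": 70},{"dx": -6,"dy": 24,"dz": 0,"spin": -0.6,"grip": 70},{"dx": -7,"dy": 28,"dz": 0,"spin": -0.7,"grip": 70},{"dx": -8,"dy": 32,"dz": 0,"spin": -0.8,"grip": 70},{"dx": -9,"dy": 36,"dz": 0,"spin": -0.8,"grip": 70},{"dx": -10,"dy": 39,"dz": 0,"spin": -0.8,"grip": 70}]}}

```text
time_s: 31.63
tcp_pos: [0.3772, 0.2899, 0.2381]
eef_rot: [180.0, 0.1, -148.7]
contact_force: [1.1, 0.1, 0.0]
gripper_width: 0.0617
```

Run:
```python
from tyres import *
w=r.capture("wrist");
for i in range(3): w=r.capture("wrist")
s=r.get_state();print(s["time_s"],s["tcp_pos"].round(4),s["eef_rot"].round(2),s["gripper_width"])
c=cal("wrist");cv2.imwrite("pics/w7.png",w)
def caps(cam,im,c,lo,hi,z,y0=0,y1=400):
    hsv=cv2.cvtColor(im,cv2.COLOR_BGR2HSV);m=cv2.inRange(hsv,lo,hi);m[:y0]=0;m[y1:]=0
    k,l,s,ce=cv2.connectedComponentsWithStats(m)
    for i in range(1,k):
        if s[i,4]>8: print(cam,s[i],ray(cam,[ce[i]],z,c)[0].round(4))
print("orange");caps("wrist",w,c,(5,140,90),(18,255,255),.04,0,225)
for n in("top","scene"):
    im=r.capture(n);caps(n,im,None,(5,130,70),(18,255,255),.04)
    cv2.imwrite(f"pics/{n}7.png",im)
    for d in r.cut_out("tube_1_mid",n):
        a_,b_=axis(d["mask"]);print(n,round(d["p"],2),np.round(d["extent"]),ray(n,[(a_+b_)/2],.037)[0].round(4),"trough z",ray(n,[a_,b_],.095).round(4).tolist())
r.capture("wrist")
for d in r.cut_out("tube_1_mid","wrist"):
    a_,b_=axis(d["mask"]);q=ray("wrist",[a_,b_],.037);e=q[1]-q[0];print(round(d["p"],2),np.round(d["extent"]),np.round(q[:,:2],4).tolist(),q.mean(0).round(4),"len",np.hypot(*e[:2]).round(3),"ang",np.degrees(np.arctan2(e[1],e[0])).round(1))
```

```text
31.8333 [0.3775 0.2891 0.2372] [-180.      0.   -148.45] 0.06067644559128788
orange
top 0.86 [384. 221. 422. 234.] [ 0.4843 -0.2918  0.037 ] trough z [[0.4785, -0.3401, 0.095], [0.4818, -0.2222, 0.095]]
top 0.16 [391. 144. 404. 153.] [ 0.7486 -0.2705  0.037 ] trough z [[0.7492, -0.2828, 0.095], [0.721, -0.2385, 0.095]]
scene [194 190   9   7  31] [0.4058 0.3814 0.04  ]
scene [431 297   4   4  14] [ 0.5706 -0.4136  0.04  ]
scene 0.6 [353. 265. 392. 295.] [ 0.5157 -0.2609  0.037 ] trough z [[0.4771, -0.344, 0.095], [0.4817, -0.2211, 0.095]]
0.24 [  0.  39.  63. 204.] [[0.4149, -0.0738], [0.6176, -0.0402]] [ 0.5162 -0.057   0.037 ] len 0.205 ang 9.4
```

Run:
```python
from h import *
for f in("scene0","scene7"):
    im=cv2.imread(f"pics/{f}.png");m=cv2.inRange(cv2.cvtColor(im,cv2.COLOR_BGR2HSV),(5,130,70),(18,255,255))
    k,l,s,ce=cv2.connectedComponentsWithStats(m);print(f,[(ce[i].round(1).tolist(),int(s[i,4])) for i in range(1,k) if s[i,4]>8])
im=cv2.imread("pics/top7.png");t=cv2.imread("pics/scene7.png");w=cv2.imread("pics/w7.png")
cv2.imwrite("pics/m6.png",np.vstack([w[:260],np.hstack([cv2.resize(t[160:240,170:270],(320,256),interpolation=2),cv2.resize(t[200:320,295:425],(320,256),interpolation=2)])]))
```

```text
scene0 [([198.6, 192.3], 31), ([432.4, 298.7], 14)]
scene7 [([198.6, 192.3], 31), ([432.4, 298.7], 14)]
```

View pics/m6.png

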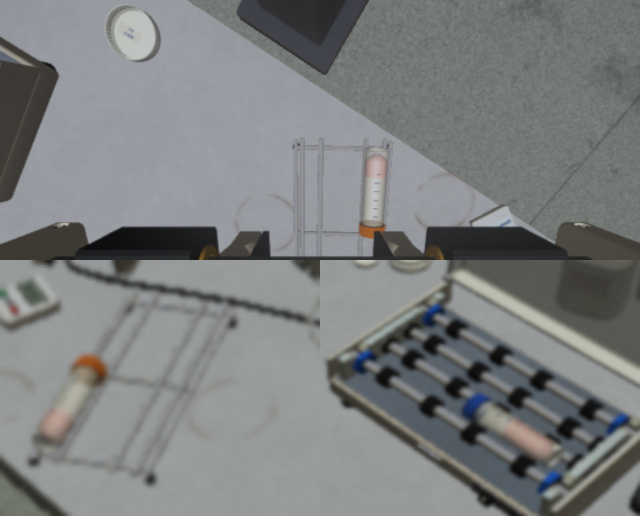

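The orange tube is unmoved, at wrist (376,148)–(371,237). The blue tube lies level in the near trough, between the near roller and the driven shaft.

Run:
```python
from h import *
s=r.get_state();print(s["tcp_pos"].round(4),s["eef_rot"].round(2))
for E in([(376.5,148),(371.5,237)],[(299,143),(294,235)]):
    q=ray("wrist",E,.037);e=q[1]-q[0];print(q.round(4).tolist(),q.mean(0).round(4),np.hypot(*e[:2]).round(4),np.degrees(np.arctan2(e[1],e[0])).round(1))
```

```text
[0.3785 0.2872 0.2371] [ 1.7999e+02  2.0000e-02 -1.4869e+02]
[[0.3092, 0.3253, 0.037], [0.4102, 0.3859, 0.037]] [0.3597 0.3556 0.037 ] 0.1177 31.0
[[0.3536, 0.2408, 0.037], [0.4617, 0.2958, 0.037]] [0.4076 0.2683 0.037 ] 0.1213 27.0
```

Call:
{"method": "servo_tool", "body": {"targets": [{"dx": -1,"dy": 3.5,"dz": -1,"spin": -0.005,"grip": 70},{"dx": -1.85,"dy": 7,"dz": -4,"spin": -0.005,"grip": 70},{"dx": -1.85,"dy": 7,"dz": -8,"spin": -0.005,"grip": 70},{"dx": -1.85,"dy": 7,"dz": -11,"spin": -0.005,"grip": 70},{"dx": -1.85,"dy": 7,"dz": -14,"spin": -0.005,"grip": 70},{"dx": -1.85,"dy": 7,"dz": -17,"spin": -0.005,"grip": 70},{"dx": -1.85,"dy": 7,"dz": -19,"spin": -0.005,"grip": 70},{"dx": -1.85,"dy": 7,"dz": -20.5,"spin": -0.005,"grip": 70},{"dx": -1.85,"dy": 7,"dz": -21.2,"spin": -0.005,"grip": 70},{"dx": -1.85,"dy": 7,"dz": -21.2,"spin": -0.005,"grip": 70}]}}

```text
time_s: 32.97
tcp_pos: [0.3596, 0.3568, 0.0235]
eef_rot: [-179.9, -0.1, -149.0]
contact_force: [-0.1, 0.7, 0.6]
gripper_width: 0.0615
```

Call:
{"method": "servo_tool", "body": {"targets": [{"dx": 0,"dy": 0,"dz": 0,"spin": 0,"grip": 70},{"dx": 0,"dy": 0,"dz": 0,"spin": 0,"grip": 60},{"dx": 0,"dy": 0,"dz": 0,"spin": 0,"grip": 50},{"dx": 0,"dy": 0,"dz": 0,"spin": 0,"grip": 42},{"dx": 0,"dy": 0,"dz": 0,"spin": 0,"grip": 38},{"dx": 0,"dy": 0,"dz": 0,"spin": 0,"grip": 34},{"dx": 0,"dy": 0,"dz": 0,"spin": 0,"grip": 30},{"dx": 0,"dy": 0,"dz": 0,"spin": 0,"grip": 28},{"dx": 0,"dy": 0,"dz": 0,"spin": 0,"grip": 28},{"dx": 0,"dy": 0,"dz": 0,"spin": 0,"grip": 28}], "squeeze": 15}}

```text
time_s: 33.8
tcp_pos: [0.3595, 0.3594, 0.0254]
eef_rot: [179.9, 0.1, -148.9]
contact_force: [-3.5, 1.9, 4.1]
gripper_width: 0.031
```

Call:
{"method": "servo_tool", "body": {"targets": [{"dx": 0,"dy": 0,"dz": 1,"spin": 0,"grip": 28},{"dx": 0,"dy": 0,"dz": 4,"spin": 0,"grip": 28},{"dx": 0,"dy": 0,"dz": 7,"spin": 0,"grip": 28},{"dx": 0,"dy": 0,"dz": 10,"spin": 0,"grip": 28},{"dx": 0.7,"dy": -2,"dz": 13,"spin": 0.1,"grip": 28},{"dx": 1.4,"dy": -5,"dz": 16,"spin": 0.2,"grip": 28},{"dx": 2,"dy": -8,"dz": 18,"spin": 0.3,"grip": 28},{"dx": 2.7,"dy": -11,"dz": 18,"spin": 0.4,"grip": 28},{"dx": 3.3,"dy": -14,"dz": 18,"spin": 0.5,"grip": 28},{"dx": 4,"dy": -17,"dz": 18,"spin": 0.6,"grip": 28}]}}

```text
time_s: 34.63
tcp_pos: [0.3994, 0.1864, 0.206]
eef_rot: [-180.0, 0.1, -114.2]
contact_force: [0.6, -1.3, -1.5]
gripper_width: 0.0309
```

Call:
{"method": "servo_tool", "body": {"targets": [{"dx": 1,"dy": -4,"dz": 0,"spin": 0.1,"grip": 28},{"dx": 2,"dy": -8,"dz": 0,"spin": 0.2,"grip": 28},{"dx": 3,"dy": -12,"dz": 0,"spin": 0.3,"grip": 28},{"dx": 4,"dy": -16,"dz": 0,"spin": 0.398,"grip": 28},{"dx": 5,"dy": -20,"dz": 0,"spin": 0.398,"grip": 28},{"dx": 6,"dy": -24,"dz": 0,"spin": 0.398,"grip": 28},{"dx": 7,"dy": -28,"dz": 0,"spin": 0.398,"grip": 28},{"dx": 8,"dy": -32,"dz": 0,"spin": 0.398,"grip": 28},{"dx": 8.5,"dy": -34,"dz": 0,"spin": 0.398,"grip": 28},{"dx": 8.5,"dy": -34,"dz": 0,"spin": 0.398,"grip": 28}]}}

```text
time_s: 35.47
tcp_pos: [0.4848, -0.1563, 0.2049]
eef_rot: [180.0, -0.1, -91.9]
contact_force: [0.2, 0.6, 0.3]
gripper_width: 0.031
```

Run:
```python
from h import *
for i in range(4): r.capture("wrist")
s=r.get_state();print(s["time_s"],s["tcp_pos"].round(4),s["eef_rot"].round(2),s["gripper_width"])
```

```text
35.6667 [ 0.4841 -0.1517  0.205 ] [ 1.7999e+02  1.0000e-02 -9.1730e+01] 0.03116286904703239
```

Call:
{"method": "servo_tool", "body": {"targets": [{"dx": 0.04,"dy": 0.15,"dz": -2,"spin": 0,"grip": 28},{"dx": 0.04,"dy": 0.15,"dz": -5,"spin": 0,"grip": 28},{"dx": 0.04,"dy": 0.15,"dz": -8,"spin": 0,"grip": 28},{"dx": 0.04,"dy": 0.15,"dz": -9.5,"spin": 0,"grip": 28},{"dx": 0.04,"dy": 0.15,"dz": -10.5,"spin": 0,"grip": 28},{"dx": 0.04,"dy": 0.15,"dz": -11,"spin": 0,"grip": 28},{"dx": 0.04,"dy": 0.15,"dz": -11.5,"spin": 0,"grip": 28},{"dx": 0.04,"dy": 0.15,"dz": -11.8,"spin": 0,"grip": 28},{"dx": 0.04,"dy": 0.15,"dz": -11.8,"spin": 0,"grip": 28},{"dx": 0.04,"dy": 0.15,"dz": -11.8,"spin": 0,"grip": 28}]}}

```text
time_s: 36.5
tcp_pos: [0.4855, -0.1503, 0.0874]
eef_rot: [-179.9, 0.0, -91.7]
contact_force: [-0.4, -0.2, -1.0]
gripper_width: 0.0311
```

Call:
{"method": "servo_tool", "body": {"targets": [{"dx": 0,"dy": 0,"dz": -0.15,"spin": 0,"grip": 28},{"dx": 0,"dy": 0,"dz": -0.3,"spin": 0,"grip": 28},{"dx": 0,"dy": 0,"dz": -0.4,"spin": 0,"grip": 28},{"dx": 0,"dy": 0,"dz": -0.4,"spin": 0,"grip": 33},{"dx": 0,"dy": 0,"dz": -0.4,"spin": 0,"grip": 38},{"dx": 0,"dy": 0,"dz": -0.4,"spin": 0,"grip": 43},{"dx": 0,"dy": 0,"dz": -0.4,"spin": 0,"grip": 48},{"dx": 0,"dy": 0,"dz": -0.4,"spin": 0,"grip": 48},{"dx": 0,"dy": 0,"dz": -0.2,"spin": 0,"grip": 48},{"dx": 0,"dy": 0,"dz": 0,"spin": 0,"grip": 48}]}}

```text
time_s: 37.33
tcp_pos: [0.4849, -0.1504, 0.0868]
eef_rot: [180.0, -0.0, -91.7]
contact_force: [-0.1, 0.6, 0.4]
gripper_width: 0.0419
```

Call:
{"method": "servo_tool", "body": {"targets": [{"dx": 0,"dy": 0,"dz": 1,"spin": 0,"grip": 48},{"dx": 0,"dy": 0,"dz": 3,"spin": 0,"grip": 48},{"dx": 0,"dy": 0,"dz": 6,"spin": 0,"grip": 48},{"dx": 0,"dy": 0,"dz": 10,"spin": 0,"grip": 40},{"dx": 0,"dy": 1,"dz": 13,"spin": 0,"grip": 30},{"dx": 0,"dy": 4,"dz": 16,"spin": 0,"grip": 20},{"dx": 0,"dy": 8,"dz": 18,"spin": 0,"grip": 10},{"dx": 0,"dy": 12,"dz": 20,"spin": 0,"grip": 0},{"dx": 0,"dy": 16,"dz": 20,"spin": 0,"grip": 0},{"dx": 0,"dy": 20,"dz": 20,"spin": 0,"grip": 0}]}}

```text
time_s: 38.17
tcp_pos: [0.4852, 0.0484, 0.2898]
eef_rot: [-179.8, 0.1, -91.8]
contact_force: [1.4, -0.8, -1.0]
gripper_width: 0.0025
```

Run:
```python
from h import *
s=r.get_state();print(s["time_s"],s["tcp_pos"].round(4),s["eef_rot"].round(2),s["joints"].round(0))
for n in("top","scene"):
    im=r.capture(n);cv2.imwrite(f"pics/{n}8.png",im)
    for d in r.cut_out("tube_1_mid",n):
        a_,b_=axis(d["mask"]);print(n,round(d["p"],2),np.round(d["extent"]),ray(n,[a_,b_],.095).round(4).tolist())
    for nm in("media_bottle","cover","clasp"):
        for d in r.cut_out(nm,n)[:2]: print(n,nm,round(d["p"],2),np.round(d["extent"]),ray(n,[np.argwhere(d["mask"]).mean(0)[::-1]],.2).round(3).tolist())
t=cv2.imread("pics/top8.png");b=cv2.imread("pics/scene8.png")
cv2.imwrite("pics/m7.png",np.hstack([cv2.resize(t[120:260,325:465],(400,400),interpolation=2),cv2.resize(b[140:320,295:475],(400,400),interpolation=2)]))
```

```text
38.1667 [0.4852 0.0484 0.2898] [-1.7975e+02  1.1000e-01 -9.1750e+01] [ 29.   0. -16.   0. -73. -31.]
top media_bottle 0.66 [354. 112. 389. 148.] [[0.768, -0.158, 0.2]]
top cover 0.66 [340. 144. 455. 182.] [[0.666, -0.226, 0.2]]
top clasp 0.46 [334. 145. 452. 247.] [[0.582, -0.21, 0.2]]
scene 0.63 [354. 261. 393. 298.] [[0.4769, -0.3445, 0.095], [0.4816, -0.2217, 0.095]]
scene cover 0.76 [349. 145. 469. 268.] [[0.663, -0.238, 0.2]]
scene clasp 0.5 [402. 150. 419. 179.] [[0.822, -0.145, 0.2]]
```

View pics/m7.png

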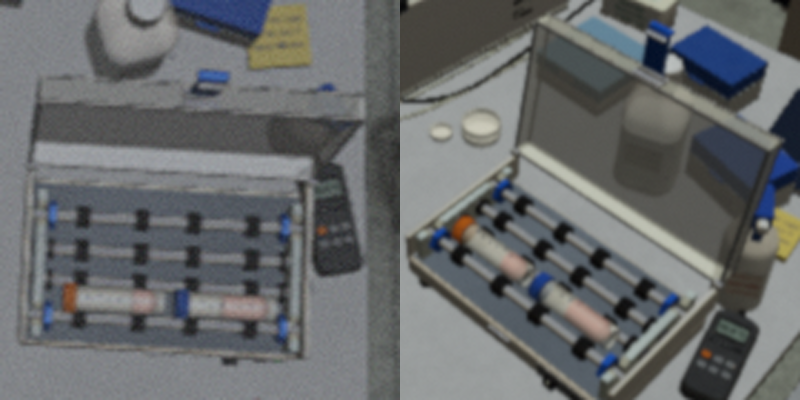

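Both tubes lie end to end in the near trough, orange left and blue right, inside the collars. I now triangulate the cover edge and the things behind it, and work out the closing arc.

```bash
cat > arc.py <<'E'
from h import *
o=np.array([.5208,-.2153]);A=np.radians(-1.7);R=np.array([[np.cos(A),-np.sin(A)],[np.sin(A),np.cos(A)]])
W=lambda m:o+R@np.array(m)
def cov(th,a,b,y=0):
    m=[.112-a*np.cos(th)+b*np.sin(th),y];return np.r_[W(m),.088+a*np.sin(th)+b*np.cos(th)]
E
python3 - <<'E'
from arc import *
def tri(pt,ps):
    L=[]
    for n,p in(("top",pt),("scene",ps)):
        a=ray(n,[p],0)[0];b=ray(n,[p],.4)[0];L.append((a,b-a))
    M=np.c_[L[0][1],-L[1][1]];t=np.linalg.lstsq(M,L[1][0]-L[0][0],rcond=None)[0]
    P=L[0][0]+L[0][1]*t[0];Q=L[1][0]+L[1][1]*t[1];print(((P+Q)/2).round(3),"gap",np.linalg.norm(P-Q).round(3))
S=lambda x,y:(295+(x-400)*.45,140+y*.45);T=lambda x,y:(325+x*.35,120+y*.35)
print("bottle cap");tri(T(147,8),S(677,64));print("2nd");tri(T(327,88),S(768,193));print("clasp tip");tri(T(212,74),S(657,26));print("edge L");tri(T(38,78),S(540,18));print("edge R");tri(T(362,100),S(778,146))
for th in(1.6,1.66,1.71,1.76): print(th,proj("top",[cov(th,.204,.03,.164),cov(th,.204,.03,-.164)]).round(1).tolist(),cov(th,.204,.03,.125).round(3))
h=.0095;
for th in(1.71,1.5,1.3,1.1,.9,.7,.5,.3,.15,.05,0):
    p=cov(th,.185,.03,.125);p[0]+=h;print(th,p.round(4))
E
```

```text
bottle cap
[ 0.799 -0.182  0.208] gap 0.02
2nd
[ 0.718 -0.379  0.172] gap 0.003
clasp tip
[ 0.685 -0.219  0.355] gap 0.001
edge L
[ 0.692 -0.053  0.28 ] gap 0.005
edge R
[ 0.681 -0.387  0.28 ] gap 0.003
1.6 [[338.8, 153.3], [452.1, 159.8]] [ 0.672 -0.095  0.291]
1.66 [[338.9, 149.4], [452.0, 155.9]] [ 0.684 -0.095  0.289]
1.71 [[339.1, 146.2], [451.8, 152.7]] [ 0.694 -0.095  0.286]
1.76 [[339.2, 143.2], [451.6, 149.7]] [ 0.704 -0.096  0.283]
1.71 [ 0.7013 -0.0953  0.267 ]
1.5 [ 0.6628 -0.0942  0.2747]
1.3 [ 0.6254 -0.0931  0.2743]
1.1 [ 0.5888 -0.092   0.2665]
0.9 [ 0.5545 -0.091   0.2516]
0.7 [ 0.5238 -0.0901  0.2301]
0.5 [ 0.4981 -0.0893  0.203 ]
0.3 [ 0.4782 -0.0887  0.1713]
0.15 [ 0.4676 -0.0884  0.1453]
0.05 [ 0.4628 -0.0882  0.1272]
0 [ 0.461  -0.0882  0.118 ]
```

Call:
{"method": "servo_tool", "body": {"targets": [{"dx": 0,"dy": 0,"dz": 1,"spin": -0.12,"grip": 0},{"dx": 0,"dy": 0,"dz": 2.5,"spin": -0.24,"grip": 0},{"dx": 0,"dy": 0,"dz": 4,"spin": -0.36,"grip": 0},{"dx": 0,"dy": 0,"dz": 5.5,"spin": -0.48,"grip": 0},{"dx": 0,"dy": -1,"dz": 5.5,"spin": -0.6,"grip": 0},{"dx": 0,"dy": -3,"dz": 5.5,"spin": -0.72,"grip": 0},{"dx": 0,"dy": -5,"dz": 5.5,"spin": -0.84,"grip": 0},{"dx": 0,"dy": -8,"dz": 5.5,"spin": -0.96,"grip": 0},{"dx": 1,"dy": -11,"dz": 5.5,"spin": -1.08,"grip": 0},{"dx": 2,"dy": -13,"dz": 5.5,"spin": -1.2,"grip": 0}]}}

```text
time_s: 39.5
tcp_pos: [0.5046, -0.0861, 0.3422]
eef_rot: [-180.0, 0.0, -160.9]
contact_force: [0.5, 0.2, 0.1]
gripper_width: 0.0004
```

Call:
{"method": "servo_tool", "body": {"targets": [{"dx": 2,"dy": -0.5,"dz": 0,"spin": -0.12,"grip": 0},{"dx": 4,"dy": -1,"dz": 0,"spin": -0.24,"grip": 0},{"dx": 7,"dy": -1.4,"dz": 0,"spin": -0.37,"grip": 0},{"dx": 10,"dy": -1.4,"dz": 0,"spin": -0.37,"grip": 0},{"dx": 13,"dy": -1.4,"dz": 0,"spin": -0.37,"grip": 0},{"dx": 16,"dy": -1.4,"dz": 0,"spin": -0.37,"grip": 0},{"dx": 19,"dy": -1.4,"dz": 0,"spin": -0.37,"grip": 0},{"dx": 21.5,"dy": -1.4,"dz": 0,"spin": -0.37,"grip": 0},{"dx": 21.5,"dy": -1.4,"dz": 0,"spin": -0.37,"grip": 0},{"dx": 21.5,"dy": -1.4,"dz": 0,"spin": -0.37,"grip": 0}]}}

```text
time_s: 40.33
tcp_pos: [0.7207, -0.0984, 0.3392]
eef_rot: [-180.0, -0.2, 178.2]
contact_force: [-0.5, -1.2, 0.2]
gripper_width: -0.0001
```

Run:
```python
from h import *
for i in range(4): r.capture("wrist")
s=r.get_state();print(s["time_s"],s["tcp_pos"].round(4),s["eef_rot"].round(2),s["joints"].round(0),s["contact_force"].round(1))
```

```text
40.5333 [ 0.7193 -0.0979  0.3426] [-1.800e+02  5.000e-02  1.783e+02] [  8.  23.  19.   0. -86. -99.] [-0.9  0.5 -0.8]
```

Call:
{"method": "servo_tool", "body": {"targets": [{"dx": 0,"dy": 0,"dz": -2.5,"spin": 0,"grip": 0},{"dx": 0,"dy": 0.1,"dz": -5,"spin": 0,"grip": 0},{"dx": 0,"dy": 0.2,"dz": -7.5,"spin": 0,"grip": 0},{"dx": 0,"dy": 0.2,"dz": -7.5,"spin": 0,"grip": 0},{"dx": -1,"dy": 0.2,"dz": -7.5,"spin": 0,"grip": 0},{"dx": -2,"dy": 0.2,"dz": -7.5,"spin": 0,"grip": 0},{"dx": -3,"dy": 0.25,"dz": -7.4,"spin": 0,"grip": 0},{"dx": -4,"dy": 0.3,"dz": -7.2,"spin": 0,"grip": 0},{"dx": -5,"dy": 0.3,"dz": -7.0,"spin": 0,"grip": 0},{"dx": -5.65,"dy": 0.3,"dz": -6.8,"spin": 0,"grip": 0}]}}

```text
time_s: 41.37
tcp_pos: [0.6623, -0.0941, 0.275]
eef_rot: [180.0, 0.1, 178.3]
contact_force: [3.2, 0.1, -1.7]
gripper_width: 0.0003
```

Run:
```python
from arc import *
s=r.get_state();print(s["time_s"],s["tcp_pos"].round(4),s["contact_force"].round(1),s["moment"].round(2))
im=r.capture("scene");cv2.imwrite("pics/s9.png",im)
for d in r.cut_out("cover","scene"): print(round(d["p"],2),np.round(d["extent"]))
for th in(1.71,1.5): print(th,proj("scene",[cov(th,.204,.03,.164),cov(th,.204,.03,-.164)]).round(0).tolist())
```

```text
41.3667 [ 0.6623 -0.0941  0.275 ] [ 3.2  0.1 -1.7] [ 0.12 -1.07 -0.01]
0.82 [344. 154. 458. 267.]
0.36 [311. 244. 393. 309.]
1.71 [[361.0, 146.0], [465.0, 203.0]]
1.5 [[351.0, 151.0], [456.0, 209.0]]
```

The cover follows at 3.2 N and its mask has shifted to match θ≈1.5. I carry on along the arc.

Call:
{"method": "servo_tool", "body": {"targets": [{"dx": -0.8,"dy": 0,"dz": 0,"spin": 0,"grip": 0},{"dx": -1.6,"dy": 0,"dz": 0,"spin": 0,"grip": 0},{"dx": -2.4,"dy": 0.1,"dz": 0,"spin": 0,"grip": 0},{"dx": -3.2,"dy": 0.1,"dz": 0,"spin": 0,"grip": 0},{"dx": -4,"dy": 0.1,"dz": -0.05,"spin": 0,"grip": 0},{"dx": -4.7,"dy": 0.1,"dz": -0.15,"spin": 0,"grip": 0},{"dx": -5.4,"dy": 0.2,"dz": -0.3,"spin": 0,"grip": 0},{"dx": -6.1,"dy": 0.2,"dz": -0.45,"spin": 0,"grip": 0},{"dx": -6.8,"dy": 0.2,"dz": -0.65,"spin": 0,"grip": 0},{"dx": -7.4,"dy": 0.2,"dz": -0.82,"spin": 0,"grip": 0}]}}

```text
time_s: 42.3
tcp_pos: [0.5887, -0.0921, 0.2654]
eef_rot: [180.0, -0.0, 178.3]
contact_force: [1.5, 1.2, 0.1]
gripper_width: 0.0006
```

Call:
{"method": "servo_tool", "body": {"targets": [{"dx": -0.7,"dy": 0,"dz": -0.25,"spin": 0,"grip": 0},{"dx": -1.4,"dy": 0,"dz": -0.5,"spin": 0,"grip": 0},{"dx": -2.1,"dy": 0.1,"dz": -0.82,"spin": 0,"grip": 0},{"dx": -2.8,"dy": 0.1,"dz": -1.15,"spin": 0,"grip": 0},{"dx": -3.43,"dy": 0.1,"dz": -1.49,"spin": 0,"grip": 0},{"dx": -4.1,"dy": 0.1,"dz": -1.9,"spin": 0,"grip": 0},{"dx": -4.7,"dy": 0.2,"dz": -2.3,"spin": 0,"grip": 0},{"dx": -5.3,"dy": 0.2,"dz": -2.73,"spin": 0,"grip": 0},{"dx": -5.9,"dy": 0.2,"dz": -3.18,"spin": 0,"grip": 0},{"dx": -6.5,"dy": 0.2,"dz": -3.64,"spin": 0,"grip": 0}]}}

```text
time_s: 43.13
tcp_pos: [0.5239, -0.0902, 0.2286]
eef_rot: [180.0, -0.0, 178.3]
contact_force: [1.3, 0.2, 0.5]
gripper_width: 0.0005
```

Call:
{"method": "servo_tool", "body": {"targets": [{"dx": -0.55,"dy": 0,"dz": -0.5,"spin": 0,"grip": 0},{"dx": -1.1,"dy": 0,"dz": -1.03,"spin": 0,"grip": 0},{"dx": -1.6,"dy": 0,"dz": -1.58,"spin": 0,"grip": 0},{"dx": -2.1,"dy": 0.1,"dz": -2.13,"spin": 0,"grip": 0},{"dx": -2.57,"dy": 0.1,"dz": -2.71,"spin": 0,"grip": 0},{"dx": -3.1,"dy": 0.1,"dz": -3.45,"spin": 0,"grip": 0},{"dx": -3.6,"dy": 0.1,"dz": -4.2,"spin": 0,"grip": 0},{"dx": -4.1,"dy": 0.1,"dz": -5.03,"spin": 0,"grip": 0},{"dx": -4.56,"dy": 0.1,"dz": -5.88,"spin": 0,"grip": 0},{"dx": -4.95,"dy": 0.1,"dz": -6.7,"spin": 0,"grip": 0}]}}

```text
time_s: 43.97
tcp_pos: [0.4743, -0.0893, 0.1612]
eef_rot: [-180.0, -0.0, 178.3]
contact_force: [0.2, 0.7, -0.3]
gripper_width: 0.0005
```

Run:
```python
from arc import *
for n in("scene","top"):
    im=r.capture(n);cv2.imwrite(f"pics/{n}10.png",im)
    for d in r.cut_out("cover",n)[:1]: print(n,round(d["p"],2),np.round(d["extent"]))
    for th in(1.5,1.1,.7,.4,.25,.1,0): print(th,proj(n,[cov(th,.204,.03,.164),cov(th,.204,.03,-.164)]).round(0).tolist())
s=r.get_state();print(s["time_s"],s["tcp_pos"].round(4),s["contact_force"].round(1))
b=cv2.imread("pics/scene10.png");cv2.imwrite("pics/m8.png",cv2.resize(b[130:330,270:490],(660,600),interpolation=2))
```

```text
scene 0.57 [297. 200. 444. 307.]
1.5 [[351.0, 151.0], [456.0, 209.0]]
1.1 [[330.0, 167.0], [435.0, 231.0]]
0.7 [[311.0, 192.0], [414.0, 260.0]]
0.4 [[301.0, 212.0], [401.0, 283.0]]
0.25 [[298.0, 222.0], [396.0, 294.0]]
0.1 [[296.0, 232.0], [392.0, 304.0]]
0 [[295.0, 237.0], [390.0, 310.0]]
top 0.62 [335. 172. 441. 264.]
1.5 [[338.0, 160.0], [452.0, 167.0]]
1.1 [[337.0, 188.0], [451.0, 195.0]]
0.7 [[335.0, 214.0], [446.0, 221.0]]
0.4 [[334.0, 229.0], [442.0, 235.0]]
0.25 [[333.0, 234.0], [439.0, 240.0]]
0.1 [[332.0, 237.0], [437.0, 243.0]]
0 [[332.0, 239.0], [435.0, 245.0]]
44.1667 [ 0.4748 -0.0894  0.1619] [ 1.  -0.2  0.6]
```

The cover's left edge at u=297 means θ≈0.25, so it is following. Now the last stretch.

Call:
{"method": "servo_tool", "body": {"targets": [{"dx": -0.4,"dy": 0,"dz": -0.8,"spin": 0,"grip": 0},{"dx": -0.7,"dy": 0,"dz": -1.65,"spin": 0,"grip": 0},{"dx": -0.95,"dy": 0,"dz": -2.5,"spin": 0,"grip": 0},{"dx": -1.2,"dy": 0,"dz": -3.4,"spin": 0,"grip": 0},{"dx": -1.3,"dy": 0,"dz": -3.9,"spin": 0,"grip": 0},{"dx": -1.35,"dy": 0,"dz": -4.2,"spin": 0,"grip": 0},{"dx": -1.35,"dy": 0,"dz": -4.4,"spin": 0,"grip": 0},{"dx": -1.35,"dy": 0,"dz": -4.5,"spin": 0,"grip": 0},{"dx": -1.35,"dy": 0,"dz": -4.5,"spin": 0,"grip": 0},{"dx": -1.35,"dy": 0,"dz": -4.5,"spin": 0,"grip": 0}]}}

```text
time_s: 45.0
tcp_pos: [0.4606, -0.0894, 0.1181]
eef_rot: [-180.0, -0.1, 178.4]
contact_force: [-10.3, 3.0, 16.2]
gripper_width: 0.0006
```

Contact at z=0.118, exactly the shut height, with 16 N, so the cover is down. From the open-cover triangulation the clasp sticks out about 1.55 rad. I move above it.

Call:
{"method": "servo_tool", "body": {"targets": [{"dx": 0,"dy": 0,"dz": 2,"spin": 0,"grip": 0},{"dx": 0,"dy": 0,"dz": 5,"spin": 0,"grip": 0},{"dx": 0,"dy": -1,"dz": 8,"spin": 0,"grip": 0},{"dx": -1.5,"dy": -3,"dz": 9,"spin": 0,"grip": 0},{"dx": -3,"dy": -5,"dz": 9,"spin": 0,"grip": 0},{"dx": -5,"dy": -8,"dz": 9,"spin": 0,"grip": 0},{"dx": -7,"dy": -11,"dz": 9,"spin": 0,"grip": 0},{"dx": -7.7,"dy": -12.2,"dz": 9,"spin": 0,"grip": 0},{"dx": -7.7,"dy": -12.2,"dz": 9,"spin": 0,"grip": 0},{"dx": -7.7,"dy": -12.2,"dz": 9,"spin": 0,"grip": 0}]}}

```text
time_s: 45.83
tcp_pos: [0.3842, -0.2119, 0.2073]
eef_rot: [-180.0, 0.0, 178.2]
contact_force: [0.2, 0.1, 0.7]
gripper_width: 0.0003
```

Run:
```python
from arc import *
for i in range(2): r.capture("wrist")
s=r.get_state();print(s["time_s"],s["tcp_pos"].round(4),s["eef_rot"].round(2),s["contact_force"].round(1))
im=r.capture("scene");cv2.imwrite("pics/s11.png",im);cv2.imwrite("pics/w11.png",r.capture("wrist"))
for d in r.cut_out("cover","scene")[:1]: print(round(d["p"],2),np.round(d["extent"]))
for d in r.cut_out("clasp","wrist")[:2]:
    print("clasp w",round(d["p"],2),np.round(d["extent"]),d["mask"].sum())
for n in("wrist","scene"):
  for ph in(1.2,1.55): 
    P=[[*W([-.098-.06*np.sin(ph),y]),.103-.06*np.cos(ph)] for y in(.015,-.015)]+[[*W([-.098,0]),.103]];print(n,ph,proj(n,P).round(0).tolist())
def tcp(ph,rho=.03,t=.005,h=.0095):
    m=[-.098-rho*np.sin(ph)-t*np.cos(ph)-h,0];return np.r_[W(m),.103-rho*np.cos(ph)+t*np.sin(ph)]
for ph in(1.55,1.35,1.15,.95,.75,.5,.3):print(ph,tcp(ph).round(4))
print("final",W([-.1125,0]).round(4))
```

```text
45.9333 [ 0.3849 -0.2111  0.2072] [-1.8000e+02  1.0000e-02  1.7832e+02] [ 0.3 -1.2  0.2]
0.97 [295. 203. 444. 316.]
wrist 1.2 [[335.0, 177.0], [305.0, 176.0], [320.0, 237.0]]
wrist 1.55 [[336.0, 176.0], [304.0, 176.0], [320.0, 237.0]]
scene 1.2 [[318.0, 290.0], [326.0, 297.0], [337.0, 276.0]]
scene 1.55 [[317.0, 287.0], [325.0, 294.0], [337.0, 276.0]]
1.55 [ 0.3833 -0.2112  0.1074]
1.35 [ 0.383  -0.2112  0.1013]
1.15 [ 0.3839 -0.2112  0.0953]
0.95 [ 0.386  -0.2113  0.0896]
0.75 [ 0.3893 -0.2114  0.0845]
0.5 [ 0.3946 -0.2116  0.0791]
0.3 [ 0.3997 -0.2117  0.0758]
final [ 0.4083 -0.212 ]
```

Run:
```python
from h import *
for f in("w11","s11"):
    im=cv2.imread(f"pics/{f}.png");m=cv2.inRange(cv2.cvtColor(im,cv2.COLOR_BGR2HSV),(105,130,40),(125,255,255))
    k,l,s,ce=cv2.connectedComponentsWithStats(m);print(f,[(s[i].tolist()) for i in range(1,k) if s[i,4]>20])
```

```text
w11 [[305, 175, 31, 63, 1699]]
s11 [[147, 105, 7, 6, 24], [418, 153, 41, 30, 727], [427, 182, 87, 59, 2193], [319, 273, 23, 21, 238]]
```

The clasp's blue mask in the wrist view (305–336, 175–238) matches the prediction exactly. I swing it down along its arc.

Call:
{"method": "servo_tool", "body": {"targets": [{"dx": -0.1,"dy": 0,"dz": -3,"spin": 0,"grip": 0},{"dx": -0.1,"dy": 0,"dz": -6,"spin": 0,"grip": 0},{"dx": -0.1,"dy": 0,"dz": -8.5,"spin": 0,"grip": 0},{"dx": -0.1,"dy": 0,"dz": -9.5,"spin": 0,"grip": 0},{"dx": -0.1,"dy": 0,"dz": -10.2,"spin": 0,"grip": 0},{"dx": -0.1,"dy": 0,"dz": -10.7,"spin": 0,"grip": 0},{"dx": -0.05,"dy": 0,"dz": -11.2,"spin": 0,"grip": 0},{"dx": 0.15,"dy": 0,"dz": -11.8,"spin": 0,"grip": 0},{"dx": 0.3,"dy": 0,"dz": -12.0,"spin": 0,"grip": 0},{"dx": 0.48,"dy": 0,"dz": -12.3,"spin": 0,"grip": 0}]}}

```text
time_s: 46.97
tcp_pos: [0.3895, -0.2112, 0.0842]
eef_rot: [180.0, 0.0, 178.3]
contact_force: [-1.6, 0.6, -0.4]
gripper_width: 0.0006
```

Run:
```python
from h import *
s=r.get_state();print(s["time_s"],s["tcp_pos"].round(4),s["contact_force"].round(1))
for f in("wrist","scene"):
    im=r.capture(f);m=cv2.inRange(cv2.cvtColor(im,cv2.COLOR_BGR2HSV),(105,130,40),(125,255,255))
    k,l,s,ce=cv2.connectedComponentsWithStats(m);print(f,[(s[i].tolist()) for i in range(1,k) if s[i,4]>20])
```

```text
46.9667 [ 0.3895 -0.2112  0.0842] [-1.6  0.6 -0.4]
wrist [[297, 211, 46, 45, 842], [314, 285, 14, 24, 37]]
scene [[418, 153, 41, 31, 726], [427, 183, 87, 58, 2209], [323, 289, 12, 10, 62]]
```

Call:
{"method": "servo_tool", "body": {"targets": [{"dx": 0.3,"dy": 0,"dz": -0.3,"spin": 0,"grip": 0},{"dx": 0.5,"dy": 0,"dz": -0.5,"spin": 0,"grip": 0},{"dx": 0.75,"dy": 0,"dz": -0.7,"spin": 0,"grip": 0},{"dx": 0.95,"dy": 0,"dz": -0.9,"spin": 0,"grip": 0},{"dx": 1.1,"dy": 0,"dz": -1.3,"spin": 0,"grip": 0},{"dx": 1.25,"dy": 0,"dz": -1.7,"spin": 0,"grip": 0},{"dx": 1.4,"dy": 0,"dz": -2.1,"spin": 0,"grip": 0},{"dx": 1.6,"dy": 0,"dz": -2.4,"spin": 0,"grip": 0},{"dx": 1.75,"dy": 0,"dz": -2.4,"spin": 0,"grip": 0},{"dx": 1.85,"dy": 0,"dz": -2.4,"spin": 0,"grip": 0}]}}

```text
time_s: 47.9
tcp_pos: [0.4073, -0.2112, 0.0595]
eef_rot: [180.0, -0.1, 178.3]
contact_force: [-2.9, 0.5, -1.4]
gripper_width: 0.0006
```

Call:
{"method": "servo_tool", "body": {"targets": [{"dx": 0.05,"dy": 0,"dz": 0,"spin": 0,"grip": 0},{"dx": 0.1,"dy": 0,"dz": 0,"spin": 0,"grip": 0},{"dx": 0.15,"dy": 0,"dz": 0,"spin": 0,"grip": 0},{"dx": 0.2,"dy": 0,"dz": 0,"spin": 0,"grip": 0},{"dx": 0.25,"dy": 0,"dz": 0,"spin": 0,"grip": 0},{"dx": 0.25,"dy": 0,"dz": 0,"spin": 0,"grip": 0},{"dx": 0.25,"dy": 0,"dz": 0,"spin": 0,"grip": 0},{"dx": 0.25,"dy": 0,"dz": 0,"spin": 0,"grip": 0},{"dx": 0.25,"dy": 0,"dz": 0,"spin": 0,"grip": 0},{"dx": 0.25,"dy": 0,"dz": 0,"spin": 0,"grip": 0}]}}

```text
time_s: 48.73
tcp_pos: [0.4078, -0.2111, 0.0597]
eef_rot: [180.0, -0.2, 178.3]
contact_force: [-8.5, 0.3, 1.7]
gripper_width: 0.0006
```

Call:
{"method": "servo_tool", "body": {"targets": [{"dx": 0.1,"dy": 0,"dz": 0,"spin": 0,"grip": 0},{"dx": 0.2,"dy": 0,"dz": 0,"spin": 0,"grip": 0},{"dx": 0.2,"dy": 0,"dz": 0,"spin": 0,"grip": 0},{"dx": 0.2,"dy": 0,"dz": 0,"spin": 0,"grip": 0},{"dx": -0.3,"dy": 0,"dz": 0,"spin": 0,"grip": 0},{"dx": -1.5,"dy": 0,"dz": 0,"spin": 0,"grip": 0},{"dx": -3,"dy": 0,"dz": 0.5,"spin": 0,"grip": 0},{"dx": -3,"dy": 0,"dz": 4,"spin": 0,"grip": 0},{"dx": -3,"dy": 0,"dz": 8,"spin": 0,"grip": 0},{"dx": -3,"dy": 0,"dz": 12,"spin": 0,"grip": 0}]}}

```text
time_s: 49.57
tcp_pos: [0.3797, -0.2113, 0.1819]
eef_rot: [-180.0, 0.0, 178.3]
contact_force: [2.5, -0.3, 0.6]
gripper_width: 0.0006
```

Call:
{"method": "servo_tool", "body": {"targets": [{"dx": 0,"dy": 4,"dz": 1,"spin": 0,"grip": 0},{"dx": 0,"dy": 8,"dz": 3,"spin": 0,"grip": 0},{"dx": 0,"dy": 12,"dz": 5,"spin": 0,"grip": 0},{"dx": 0.5,"dy": 16,"dz": 7,"spin": 0,"grip": 0},{"dx": 1,"dy": 20,"dz": 7,"spin": 0,"grip": 0},{"dx": 1.5,"dy": 24,"dz": 7,"spin": 0,"grip": 0},{"dx": 2,"dy": 28,"dz": 7,"spin": 0,"grip": 0},{"dx": 2.5,"dy": 32,"dz": 7,"spin": 0,"grip": 0},{"dx": 3,"dy": 36,"dz": 7,"spin": 0,"grip": 0},{"dx": 3,"dy": 36,"dz": 7,"spin": 0,"grip": 0}]}}

```text
time_s: 50.4
tcp_pos: [0.4115, 0.1544, 0.2507]
eef_rot: [179.8, 0.2, 178.6]
contact_force: [-0.0, -0.7, 0.7]
gripper_width: 0.0003
```

Run:
```python
from arc import *
s=r.get_state();print(s["time_s"],s["tcp_pos"].round(4),s["contact_force"].round(1))
b=r.capture("scene");t=r.capture("top")
for d in r.cut_out("cover","scene")[:1]: print(round(d["p"],2),np.round(d["extent"]))
for n,im in(("scene",b),("top",t)):
    m=cv2.inRange(cv2.cvtColor(im,cv2.COLOR_BGR2HSV),(105,110,40),(125,255,255));k,l,st,ce=cv2.connectedComponentsWithStats(m)
    print(n,[(st[i].tolist()) for i in range(1,k) if st[i,4]>6 and 220<ce[i][1]<320])
    for ph in(0,.2,.5): print(ph,proj(n,[[*W([-.103-.06*np.sin(ph),0]),.103-.06*np.cos(ph)],[*W([-.103,0]),.103]]).round(1).tolist())
    print("front edge shut",proj(n,[cov(0,.204,.03,.164),cov(0,.204,.03,-.164)]).round(1).tolist(),"+.05",proj(n,[cov(.05,.204,.03,.164),cov(.05,.204,.03,-.164)]).round(1).tolist())
cv2.imwrite("pics/m9.png",np.hstack([cv2.resize(t[120:270,320:470],(400,400),interpolation=2),cv2.resize(b[190:330,285:455],(400,400),interpolation=2)]))
```

```text
50.4 [0.4115 0.1544 0.2507] [-0.  -0.7  0.7]
0.7 [298. 202. 441. 317.]
scene [[333, 276, 9, 19, 74]]
0 [[335.6, 290.7], [335.9, 276.9]]
0.2 [[332.5, 293.1], [335.9, 276.9]]
0.5 [[328.1, 295.7], [335.9, 276.9]]
front edge shut [[294.9, 237.3], [390.0, 309.8]] +.05 [[295.2, 234.5], [390.9, 306.9]]
top [[377, 246, 7, 2, 14], [83, 257, 13, 5, 19]]
0 [[380.3, 246.1], [382.9, 245.6]]
0.2 [[380.2, 249.7], [382.9, 245.6]]
0.5 [[380.3, 254.7], [382.9, 245.6]]
front edge shut [[332.1, 239.0], [435.2, 244.9]] +.05 [[332.3, 238.3], [436.0, 244.3]]
```

View pics/m9.png

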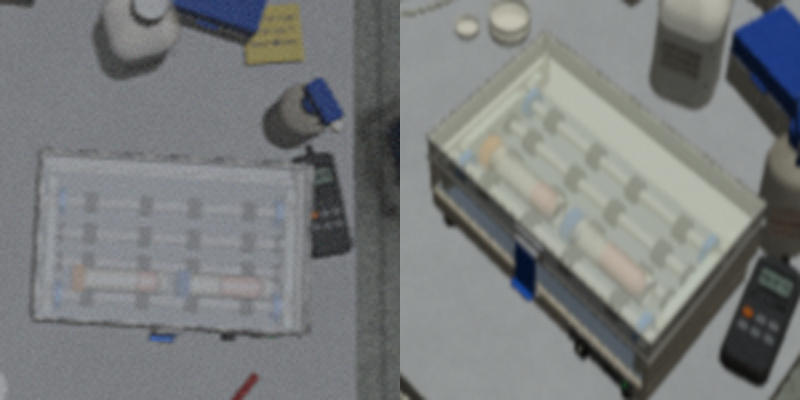

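The final view shows the cover shut, the clasp hanging flat (scene 333–342 × 276–295, top v≈246, matching angle 0), both tubes in the near trough, and the bottle and thermometer untouched. I hand in the job.

```bash
python3 -c "
from plant import r
print(r.get_state()['qd'].round(2)); print(r.close_job())"
```

```text
[-1.81 -0.88 -0.84 -0.07 -0.31  0.11]
the job is handed in; nothing more can be done
None
```

The job is done and handed in after about 50 s of the 210 s allowed. I gripped each roller lengthwise over its two inner tyres and lowered it into its slots, far pair first, then near. The two tubes present, blue and orange, went end to end into the near trough. I then pushed the cover shut along its arc and swung the clasp down.

**Checks:**
- **Rollers:** the four axes measured about 40, 36 and 40 mm apart and parallel within about 1°. There was no leftover force when I let go of either roller.
- **Tubes:** both lie level between the collars, with a small gap between them. This is from the pictures only; the network gave ends just for the blue tube.
- **Cover:** my fingers stopped on it at z = 0.118 with 16 N, which is its shut height.
- **Clasp:** it came to a firm stop at 8.5 N, and its place in both fixed cameras matches hanging flat.
- **Bottle and thermometer:** I never touched them, and both still stand in the last picture.

**Disagreements and oddities:**
- My first move calls were refused because a field was missing from the rows; nothing moved.
- The far roller briefly touched its slot plate sideways with about 6 N. A 2 mm shift along its axis cleared it.
- The top and scene cameras differed by about 2–4 mm in y throughout, so I relied mainly on the wrist camera.
- The arm was still settling very slightly, at under 2°/s, when I handed in, well clear of everything.

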